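Weigh out a lot of tumbled stones

ROBOT

A 6-joint arm with a two-finger parallel gripper is mounted at the origin on the work surface. World frame = base frame: x ahead of the robot, y to its left, z up, the work surface at z = 0. Lengths are in m, angles in rad, forces in N, time in s.
With the tool pointing down it reaches from about 0.25 to 0.775 m from the base axis. Payload 8.9 kg.
Tool frame: the origin (TCP) lies midway between the tips of the shut fingers; the grasp point (between the pads) lies 19 mm behind it; z points along the fingers, y is the line along which they close (so a half turn about z gives the same grasp; the last joint's range is limited). The gripper opens to 85 mm and grips with 20 to 120 N. Pads are 22 mm wide; open, the fingers measure 114 mm over their backs; the gripper's body (76 mm by 85 mm) begins 54 mm behind the grasp point. The pads swing forward as they close: fully open they stand 13 mm farther back than shut.
Start: joints at [-1.315, 0.291, -0.153, 1.127, 0, 1.431], TCP at [0.202, -0.485, 0.231] pointing down, gripper open.
Joint ranges: [-2.52, 2.52], [-0.91, 1.74], [-1.3, 1.37], [-1.96, 2.02], [-1.52, 1.47], [-3.14, 3.14]. Speed limits (rad/s): [2.22, 2.22, 2.79, 3.14, 3.14, 3.14].

INTERFACE

Orientations are given as a 3x3 rotation matrix whose columns are the frame's x, y, z axes.
In Python, from station import get_obs, read_camera, get_calibration, sign_off, find_in gives the robot as it stands.
- The arm moves only by the tool step_arm, never from a script. Its argument "commands" is one flat list of numbers, 4 for each row, row after row: the shift along the world's x, y, z in cm, then the turn about the world's z in rad. In form: [tx, ty, tz, yaw, tx, ty, tz, yaw, ...]. A call has 1 to 12 rows; each row is the pose to reach, as a shift and turn from the pose commanded when the call began; what a row does not reach only later rows make up. A row lasts 1/12 s, in which the tool goes at most 41.7 mm and 7.16 degrees, less where a joint would pass 70% of its speed; a pose out of reach is approached as far as the arm can. A call with a gripper value outside its range is refused whole. "grip" is the opening, from 0 (shut) to 1 (fully open), set as the call begins (left out, the last holds). The fingers move at their own pace and stop on an object; "squeeze" is the grip in N (left out, the last holds). Time passes only in rows, so rows that repeat a pose let the fingers close. It gives the time, the measured TCP pose, the force, the opening and the grip force at its end, in the units of the state.
- get_obs(): the state, without advancing time (a new reading comes with each control period).
- read_camera(name): name is "scene" or "top" or "wrist"; returns (picture, depth): 384x512x3 uint8, red, green, blue; 384x512 float32, m along the optical axis (not along the pixel's ray), 0 where there is no reading.
- get_calibration(name): a dict with "fovy" (degrees; the focal length in pixels is half the picture's height over the tangent of half this angle, whatever the lens; pixels are square), "cx", "cy" (the principal point, pixels), "pose" (4x4, takes a point from camera to world coordinates). Camera axes: x right, y up, looking along -z (the intrinsics and any distortion apply to the point x, -y, -z); pixel columns grow to the right and rows downward; lengths in m; the calibration is good to about 2 mm. A picture is of the moment at which its call begins: read the wrist's pose just before it. get_calibration takes no time and is no camera call; for the wrist camera it gives the pose at the moment of the call.
- sign_off(): hands the job in; it is judged then, once.
Trained networks look in the newest picture that a camera, given by its name, has taken for a name from the list of things; names that differ only in an ending like _2 or _b are one class to them, and where a whole thing is asked for, a point or a joint stands for the part that bears it (a point fixed in the world has none). Each returns a list of dicts, best first, with "confidence" (0 to 1); they miss things now and then, are a little off and sometimes report something else, mostly with a low value. They report only what shows in the picture. A call takes as long as a camera call. They do not tell look-alikes from the thing itself.
- find_in(camera, thing): "position" ([x, y, z] in m, in the coordinates of the camera as it stood for that picture, good to about 4 mm: the middle of the surface that is visible of it).
The state is a dict: "clock": time; "joint_pos": joint angles; "dq": joint speeds; "tau": joint torques, N m; "position": TCP position; "orientation": TCP orientation; "ft_force": force on the tool from outside, world axes, zero at the start; "moment": the same for the moment, N m; "gripper_width": finger opening in m; "gripper_force": force on a finger pad.
Only numpy, scipy, OpenCV 4.12 (cv2) and the standard library are available. Lean on these libraries where they do the work, as an engineer would, in place of code of your own. Each camera call takes 0.05 s, during which the arm holds its last target. There are 200 camera calls.

TASK

Set the empty metal jug upright in the middle of the scale's steel plate and let go of it. Then use the scoop, not the fingers, to take stones from the wooden tray and tip at least three of the four into the jug on the scale, spilling none. Finally stand the emptied scoop upright on the bare table and leave the crystal, geode and stone slab undisturbed.

Things in the scene. Friction and masses are not known exactly. Their poses are not given: they have to be found in the camera images.
- tray: fixed open wooden tray, 300 mm long (its x) by 102 wide (y), 42 high, walls and floor 6 thick, so 90 wide inside; origin at the centre of its underside. Floor flat from x = -144 to 94 mm; from there the +x end (away from the robot) slopes up to z = 41 at x = 144, under an end wall 68 high. The stones start between x = -15 and 90; the -x half is free
- scale: fixed flat bench scale, grey body 200 x 150 mm, 18 high, with a steel plate on it and a dark display beyond the plate (towards its +x); origin on the table under the plate's centre, z up
- scale_plate (a point): centre of the top of the scale's steel plate (135 mm along the scale's x by 140 along its y), 24 mm above the table
- scoop: loose steel scoop, 180 g, level on the table; bucket 90 mm long (x, mouth to +x) by 80 wide (y), floor 2, walls 3 thick, sides 32 high, back 40; origin at the centre of its underside, z up. Wooden handle: straight flat bar 24 mm wide (fore-aft), 14 thick (y), from the back wall (x -43, z 20) up, leaning 20 degrees back to its top at x -79, z 119
- scoop_grip (a point): point on the middle line of the scoop's handle to grip at, 25 mm below its top end; in the scoop's frame x = -70, y = 0, z = 95 mm; axes as the scoop's
- scoop_lip (a point): middle of the front edge of the scoop's floor, at its underside: scoop frame x = 45, y = 0, z = 0 mm
- jug: loose open aluminium jug, about 200 g, round, 92 mm across at the foot, 104 at the rim, 85 high, wall 4, floor 5 thick, with one flat D handle at its +x side; origin at the centre of its underside, z up
- jug_grip (a point): middle of the upright bar of the jug's handle: jug frame x = 81, y = 0, z = 55 mm. The bar is 16 mm wide radially (x 73 to 89), 12 thick (along the jug's y), and reaches from z = 22 to 78 mm
- stone0: tumbled stone, a smooth flattened round pebble 32 mm across and 26 mm thick, about 35 g; origin at its middle
- stone1: tumbled stone, a smooth flattened round pebble 31 mm across and 28 mm thick, about 35 g; origin at its middle
- stone2: tumbled stone, a smooth flattened round pebble 34 mm across and 26 mm thick, about 35 g; origin at its middle
- stone3: tumbled stone, a smooth flattened round pebble 32 mm across and 27 mm thick, about 35 g; origin at its middle
- crystal: bystander: six-sided violet crystal point standing upright, 60 mm across, 100 high; origin at the centre of its underside
- geode: bystander: brown rounded geode, 84 mm across, 54 high; origin at the centre of its underside
- slab: bystander: polished stone slab standing on edge on a wooden foot, 50 (x) by 100 (y) mm, 93 high; origin at the centre of its underside
Things that resemble listed ones, but are neither listed nor needed, are in the scene too. Leave any purple look-alike of the jug alone. Leave any green look-alike of the scoop alone.

How it is judged:
By the outcome, as a careful person would: the job done as asked, in the order asked, and still so for the second after the job is handed in, with the robot touching nothing.
It also fails if it takes over 72 s, if anything falls off the work surface, if the arm or the gripper's body presses on something with over 40 N, if the wrist force passes 120 N, or if a joint passes its speed limit or range.

## Working session

There is one attempt and no reset: what is moved stays moved. The work goes in short steps, Python scripts to look and compute and a tool call to move; the robot and the scene stay as the last step left them, time stands still between calls to the robot, and variables do not carry over. Pictures are saved under pics/ and viewed, at most 10 in all, crops included, and the job is handed in when it is done.

Besides the shell and the picture viewer there is one more tool, called as name(argument=value, ...) on one line, values as JSON. step_arm: Moves the arm, as the interface text tells. Its arguments: {"type":"object","properties":{"commands":{"type":"array","items":{"type":"number"}},"grip":{"type":"number"},"squeeze":{"type":"number"}},"required":["commands"]}

```bash
mkdir -p pics; cat > h.py <<'E'
import numpy as np, cv2
from station import *
def world(cam,p,T=None):
    T=get_calibration(cam)["pose"] if T is None else T
    T=np.array(T); return T[:3,:3]@np.array(p)+T[:3,3]
def cloud(cam):
    c=get_calibration(cam); im,d=read_camera(cam)
    f=192/np.tan(np.radians(c["fovy"])/2)
    v,u=np.mgrid[:384,:512]
    P=np.stack([(u-c["cx"])/f*d,-(v-c["cy"])/f*d,-d],-1)
    T=np.array(c["pose"]); W=P@T[:3,:3].T+T[:3,3]; W[d==0]=np.nan
    return im,d,W
def pix(cam,w):
    c=get_calibration(cam);T=np.array(c["pose"]);p=T[:3,:3].T@(np.array(w)-T[:3,3])
    f=192/np.tan(np.radians(c["fovy"])/2)
    return np.round([c["cx"]+f*p[0]/-p[2],c["cy"]-f*p[1]/-p[2]]).astype(int)
E
python3 - <<'E'
from h import *
np.set_printoptions(precision=3,suppress=True)
c=get_calibration("top");print(c)
ims=[]
for cam in ("top","scene"):
    im,d,W=cloud(cam); np.save(f"{cam}.npy",W); ims.append(im); cv2.imwrite(f"pics/{cam}.png",cv2.resize(im[:,:,::-1],(800,600)))
    for t in "tray scale scoop jug stone0 crystal geode slab".split():
        for r in find_in(cam,t):
            w=world(cam,r["position"]); print(cam,t,round(r["confidence"],2),w,pix(cam,w))
E
```

```text
{'fovy': 42.81524922745567, 'cx': 254.0153759356577, 'cy': 189.41977355849903, 'pose': array([[ 0.009,  0.998, -0.067,  0.471],
       [-1.   ,  0.01 ,  0.015,  0.008],
       [ 0.015,  0.067,  0.998,  1.211],
       [ 0.   ,  0.   ,  0.   ,  1.   ]])}
top tray 0.98 [ 0.514 -0.287  0.009] [366 206]
top tray 0.65 [ 0.483 -0.017  0.001] [257 218]
top tray 0.29 [0.554 0.297 0.03 ] [127 187]
top scale 0.56 [0.554 0.3   0.025] [126 187]
top scoop 0.8 [ 0.488 -0.014  0.004] [255 216]
top scoop 0.7 [0.297 0.287 0.004] [131 293]
top jug 0.85 [0.337 0.09  0.004] [212 277]
top jug 0.84 [ 0.668 -0.015  0.006] [256 143]
top stone0 0.5 [ 0.538 -0.271  0.029] [361 196]
top stone0 0.49 [ 0.539 -0.3    0.03 ] [374 196]
top stone0 0.41 [ 0.582 -0.317  0.025] [380 178]
top geode 0.74 [0.74  0.189 0.044] [173 110]
top slab 0.94 [ 0.785 -0.032  0.026] [264  95]
scene tray 0.93 [ 0.527 -0.288  0.005] [155 211]
scene tray 0.69 [ 0.479 -0.019 -0.001] [242 200]
scene scale 0.61 [ 0.478 -0.021 -0.004] [241 200]
scene scale 0.6 [0.577 0.299 0.028] [346 223]
scene scoop 0.89 [ 0.477 -0.014  0.001] [243 199]
scene scoop 0.84 [0.306 0.279 0.014] [332 154]
scene jug 0.74 [ 0.644 -0.023  0.041] [239 240]
scene jug 0.61 [0.326 0.087 0.049] [275 152]
scene jug 0.44 [0.565 0.3   0.027] [346 220]
scene stone0 0.63 [ 0.592 -0.318  0.028] [141 225]
scene stone0 0.58 [ 0.55  -0.301  0.027] [148 214]
scene stone0 0.49 [ 0.598 -0.276  0.032] [154 227]
scene crystal 0.77 [ 0.762 -0.19   0.072] [177 272]
scene slab 0.55 [ 0.807 -0.029  0.043] [235 292]
scene slab 0.35 [ 0.523 -0.289  0.005] [155 210]
scene slab 0.31 [ 0.476 -0.017 -0.003] [242 199]
```

View pics/top.png

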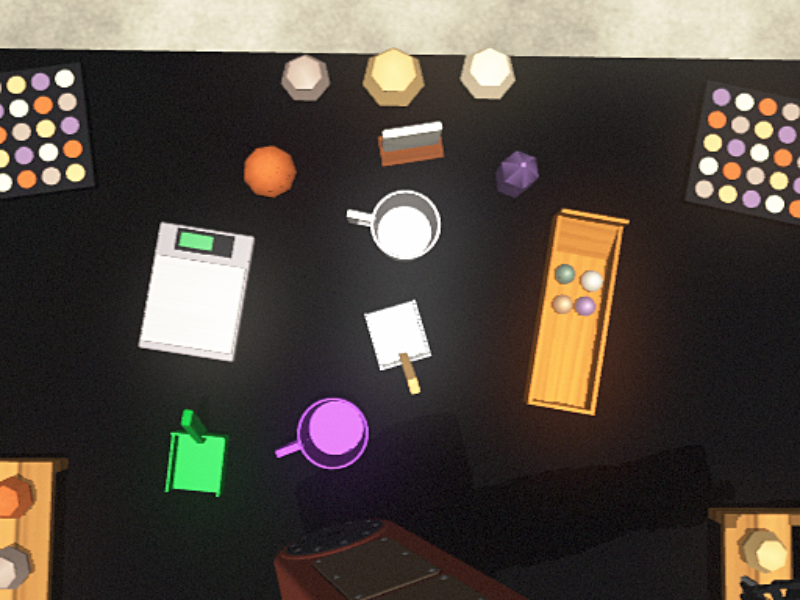

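View pics/scene.png

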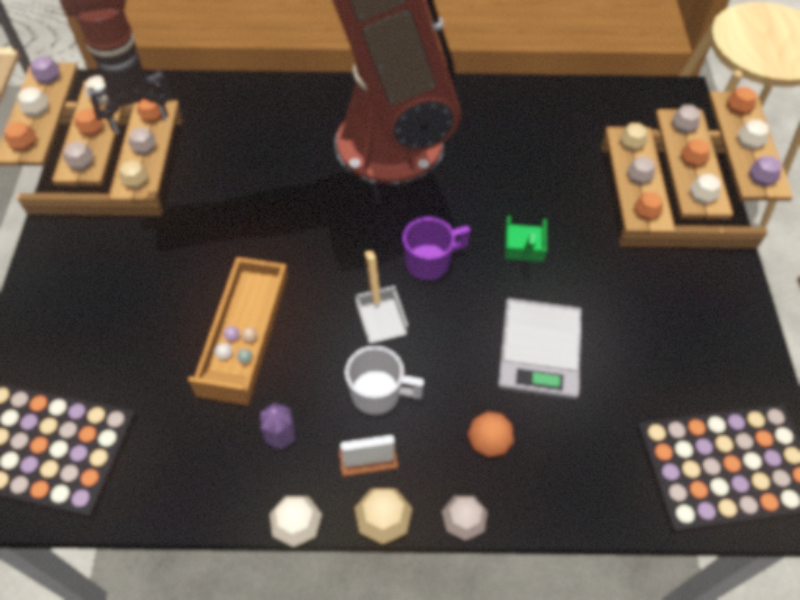

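The top view (800x600) shows the metal jug at (405,225) with its handle towards +y and the steel scoop at (398,335) with its handle towards the robot. The scale is at (195,290) and the tray with four stones at (575,310). The look-alikes are the purple jug at (333,433) and the green scoop at (195,465). The white-grey pair matches "aluminium" and "steel", so those are the ones I'll use. I'll confirm with one crop and measure poses.

```bash
python3 - <<'E'
from h import *
np.set_printoptions(precision=4,suppress=True)
im,d,W=cloud("top")
cv2.imwrite("pics/crop.png",cv2.resize(im[105:315,80:290,::-1],(600,600),interpolation=cv2.INTER_CUBIC))
def sel(c,r,z0,z1):
    m=(np.hypot(W[...,0]-c[0],W[...,1]-c[1])<r)&(W[...,2]>z0)&(W[...,2]<z1); return W[m]
def rect(P):
    r=cv2.minAreaRect((P[:,:2]*1000).astype(np.float32)); print(len(P),r,"meanz",P[:,2].mean()); print(cv2.boxPoints(r)); 
print("table z",np.nanmedian(W[250:300,240:250,2]))
print("tray");rect(sel((.514,-.287),.19,.033,.047));rect(sel((.514,-.287),.19,.033,.08))
print("scale");rect(sel((.554,.3),.15,.012,.05)); rect(sel((.554,.3),.15,.0215,.04))
print("scoop low");rect(sel((.488,-.014),.09,.02,.05)); 
P=sel((.42,-.03),.1,.055,.14);P=P[P[:,0]<.5];print("handle");rect(P);i=P[:,2]>.11;print(P[i].mean(0) if i.any() else P[:,2].max())
A=np.c_[P[:,2],np.ones(len(P))];print(np.linalg.lstsq(A,P[:,:2],rcond=None)[0])
print("jug");P=sel((.668,-.015),.12,.078,.1);print(len(P),P[:,2].mean());print(cv2.minEnclosingCircle((P[:,:2]*1000).astype(np.float32)))
P=sel((.668,-.015),.15,.05,.1);i=np.hypot(P[:,0]-.668,P[:,1]+.015)>.062;print("jh",P[i].mean(0),i.sum());
o=get_obs();print(o["orientation"],o["position"],o["gripper_width"])
for t in ("stone0","stone1","stone2","stone3","jug_grip","scoop_grip","scoop_lip","scale_plate"):
    for r in find_in("top",t): print(t,round(r["confidence"],2),world("top",r["position"]))
E
```

```text
table z 0.0004654037986627779
tray
1212 ((527.46044921875, -284.7286071777344), (103.74369812011719, 298.2064514160156), 80.72441864013672) meanz 0.04014116519462079
[[ 371.946  -311.8893]
 [ 666.2532 -359.9551]
 [ 682.975  -257.5679]
 [ 388.6677 -209.5021]]
1420 ((528.7008056640625, -284.85943603515625), (103.78516387939453, 300.67730712890625), 80.74822235107422) meanz 0.04341411691799759
[[ 371.9749 -311.9066]
 [ 668.7408 -360.2474]
 [ 685.4267 -257.8123]
 [ 388.6608 -209.4715]]
scale
5016 ((556.3867797851562, 302.51318359375), (151.7802734375, 199.99658203125), 81.74907684326172) meanz 0.022493563915517687
[[446.5327 241.7592]
 [644.4591 213.058 ]
 [666.2408 363.2672]
 [468.3145 391.9684]]
3289 ((555.6336059570312, 301.9853515625), (145.19180297851562, 196.1445770263672), 82.56066131591797) meanz 0.024626839381856447
[[448.9874 242.6986]
 [643.4809 217.3025]
 [662.2798 361.2721]
 [467.7863 386.6682]]
scoop low
170 ((483.9460144042969, -14.10763931274414), (103.79849243164062, 80.02193450927734), 16.65907096862793) meanz 0.03395095655165444
[[422.7549   9.3457]
 [445.6953 -67.3175
[... 425 characters left out ...]
h [ 0.7581 -0.0203  0.082 ] 496
[[ 0.9231  0.3846 -0.    ]
 [ 0.3846 -0.9231  0.    ]
 [ 0.     -0.     -1.    ]] [ 0.2019 -0.4846  0.2313] 0.0854777280897559
stone0 0.46 [ 0.5882 -0.2713  0.0296]
stone0 0.41 [ 0.5393 -0.2714  0.0286]
stone1 0.46 [ 0.5882 -0.2713  0.0296]
stone1 0.41 [ 0.5393 -0.2714  0.0286]
stone2 0.46 [ 0.5882 -0.2713  0.0296]
stone2 0.41 [ 0.5393 -0.2714  0.0286]
stone3 0.46 [ 0.5882 -0.2713  0.0296]
stone3 0.41 [ 0.5393 -0.2714  0.0286]
jug_grip 0.7 [ 0.6659 -0.0198  0.0058]
jug_grip 0.57 [0.3328 0.0948 0.0063]
scoop_grip 0.98 [ 0.4844 -0.018   0.004 ]
scoop_grip 0.96 [0.2968 0.2904 0.0029]
scoop_lip 0.81 [ 0.4851 -0.0128  0.0002]
scale_plate 0.68 [0.5517 0.2975 0.0285]
```

View pics/crop.png

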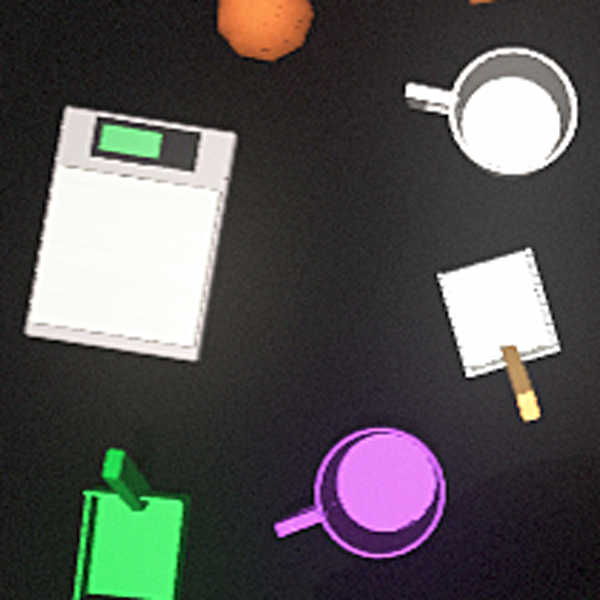

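The crop shows the plain metal jug at (512,110), its D handle pointing left, and the steel scoop at (500,315) with a wooden handle. The purple and green ones are clearly the look-alikes. Next I'll refine the jug and plate positions.

```bash
python3 - <<'E'
from h import *
from scipy.optimize import least_squares as LS
np.set_printoptions(precision=4,suppress=True)
im,d,W=cloud("top"); im=im.astype(int)
sat=im.max(-1)-im.min(-1)
R=np.hypot(W[...,0]-.655,W[...,1]+.015)
P=W[(R<.09)&(W[...,2]>.081)&(W[...,2]<.089)&(W[...,0]<.72)]
f=lambda p:np.hypot(P[:,0]-p[0],P[:,1]-p[1])-p[2]
s=LS(f,[.66,-.015,.05],loss="soft_l1",f_scale=.002);print("jug rim",s.x,len(P),np.abs(s.fun).mean())
c=s.x[:2]
H=W[(np.hypot(W[...,0]-c[0],W[...,1]-c[1])>.06)&(np.hypot(W[...,0]-c[0],W[...,1]-c[1])<.1)&(W[...,2]>.05)&(W[...,2]<.09)&(W[...,0]<.72)]
print("handle",H.mean(0),len(H),H.min(0),H.max(0)); v=H.mean(0)[:2]-c;print("yaw",np.degrees(np.arctan2(v[1],v[0])))
# plate: brightest on scale
m=(np.hypot(W[...,0]-.554,W[...,1]-.3)<.15)&(im.min(-1)>238)&(W[...,2]>.015)
m=cv2.morphologyEx(m.astype(np.uint8),cv2.MORPH_OPEN,np.ones((5,5)))>0
r=cv2.minAreaRect((W[m][:,:2]*1000).astype(np.float32));print("plate",r)
# scoop: above table or bright
m=(np.hypot(W[...,0]-.49,W[...,1]+.012)<.085)&(im.min(-1)>150)&(sat<40)
Q=W[m];r=cv2.minAreaRect((Q[:,:2]*1000).astype(np.float32));print("scoop",r,cv2.boxPoints(r))
# stones: above tray floor in tray
a=np.radians(-9.25);T=(W[...,:2]-[.5287,-.2849])@np.array([[np.cos(a),-np.sin(a)],[np.sin(a),np.cos(a)]])
m=(abs(T[...,1])<.042)&(T[...,0]>-.1)&(T[...,0]<.1)&(W[...,2]>.022)
n,l,st,ce=cv2.connectedComponentsWithStats(m.astype(np.uint8))
for k in range(1,n):
    if st[k,4]>8: print("stone",T[l==k].mean(0),W[l==k][:,2].max(),st[k,4])
E
```

```text
jug rim [ 0.6543 -0.0206  0.0495] 236 0.001480638467269076
handle [0.6683 0.0527 0.0755] 77 [0.6608 0.0388 0.052 ] [0.6773 0.0657 0.0818]
yaw 79.16534752991134
plate ((536.8782958984375, 308.0228576660156), (141.50856018066406, 132.6938934326172), 81.7132339477539)
scoop ((492.2560119628906, -10.2222900390625), (90.99671173095703, 81.58177185058594), 16.688587188720703) [[436.9602  15.7847]
 [460.388  -62.3608]
 [547.5519 -36.2293]
 [524.124   41.9162]]
stone [0.058  0.0228] 0.03786600919675065 113
stone [ 0.0538 -0.0209] 0.03797386147762993 124
stone [0.0099 0.0186] 0.03816264580186024 109
stone [ 0.0131 -0.0166] 0.03851126681189654 111
```

step_arm(commands=[46.8,54.4,-7,-2.148,46.8,54.4,-7,-2.148,46.8,54.4,-7,-2.148,46.8,54.4,-7,-2.148,46.8,54.4,-7,-2.148,46.8,54.4,-7,-2.148,46.8,54.4,-7,-2.148,46.8,54.4,-7,-2.148,46.8,54.4,-7,-2.148,46.8,54.4,-7,-2.148,46.8,54.4,-7,-2.148,46.8,54.4,-7,-2.148], grip=1)

```text
clock: 2.4
position: [0.403, -0.2463, 0.1882]
orientation: [[0.709, -0.701, 0.075], [-0.705, -0.703, 0.088], [-0.009, -0.115, -0.993]]
ft_force: [-0.5, -0.4, 0.8]
gripper_width: 0.0854
gripper_force: 0.0
```

step_arm(commands=[26,30,-4,-0.97,26,30,-4,-0.97,26,30,-4,-0.97,26,30,-4,-0.97,26,30,-4,-0.97,26,30,-4,-0.97,26,30,-4,-0.97,26,30,-4,-0.97,26,30,-4,-0.97,26,30,-4,-0.97,26,30,-4,-0.97,26,30,-4,-0.97])

```text
clock: 3.4
position: [0.1596, -0.1714, 0.1628]
orientation: [[-0.001, -0.963, 0.268], [-0.999, 0.01, 0.034], [-0.036, -0.268, -0.963]]
ft_force: [-0.4, -0.5, 0.9]
gripper_width: 0.0856
gripper_force: 0.0
```

```bash
cat > o.py <<'E'
from h import *
o=get_obs();R=np.array(o["orientation"]);np.set_printoptions(precision=4,suppress=True)
print(round(o["clock"],2),np.array(o["position"]),"yaw",np.degrees(np.arctan2(R[1,0],R[0,0])),"zax",R[:,2],"j6",o["joint_pos"][5],"dq",np.abs(o["dq"]).max())
E
python3 o.py
```

```text
3.4 [ 0.1596 -0.1714  0.1628] yaw -90.03453178985237 zax [ 0.2684  0.0341 -0.9627] j6 3.1406193034392333 dq 1.041632404104866
```

step_arm(commands=[0,0,0,0.7,0,0,0,0.7,0,0,0,0.7,0,0,0,0.7,0,0,0,0.7,0,0,0,0.7,0,0,0,0.7])

```text
clock: 3.98
position: [0.1607, -0.1725, 0.1631]
orientation: [[0.649, -0.738, 0.182], [-0.76, -0.618, 0.201], [-0.036, -0.269, -0.962]]
ft_force: [0.2, -0.4, 0.7]
gripper_width: 0.0853
gripper_force: 0.0
```

```bash
python3 o.py
```

```text
3.98 [ 0.1607 -0.1725  0.1631] yaw -49.48564413031741 zax [ 0.1823  0.2009 -0.9625] j6 2.5387198784373637 dq 0.11851124130103771
```

step_arm(commands=[44,15,14,2.27,44,15,14,2.27,44,15,14,2.27,44,15,14,2.27,44,15,14,2.27,44,15,14,2.27,44,15,14,2.27,44,15,14,2.27,44,15,14,2.27,44,15,14,2.27,44,15,14,2.27,44,15,14,2.27])

```text
clock: 4.98
position: [0.5777, -0.0295, 0.296]
orientation: [[0.87, 0.465, -0.162], [0.491, -0.844, 0.217], [-0.036, -0.269, -0.963]]
ft_force: [1.6, -0.3, 0.3]
gripper_width: 0.0857
gripper_force: 0.0
```

```bash
python3 o.py; python3 -c "
from h import *;print(get_obs()['joint_pos'])"
```

```text
4.98 [ 0.5777 -0.0295  0.296 ] yaw 29.438588043451354 zax [-0.1618  0.2172 -0.9626] j6 2.3425969047921464 dq 1.9672047266804658
[-0.2717118   0.55767517  0.38821455  1.62027322  0.16653467  2.3425969 ]
```

step_arm(commands=[0,1,0,0.89,2,1,0,0.89,4,1,0,0.89,6,1,0,0.89,8,1,0,0.89,10,1,0,0.89,12,1,0,0.89,14,1,0,0.89,16,1,0,0.89,18,1,0,0.89,18,1,0,0.89])

```text
clock: 5.9
position: [0.7315, -0.0215, 0.2472]
orientation: [[0.175, 0.966, -0.191], [0.984, -0.178, 0.004], [-0.03, -0.189, -0.982]]
ft_force: [-0.6, -0.9, -0.1]
gripper_width: 0.0853
gripper_force: 0.0
```

```bash
python3 o.py; python3 -c "
from h import *;print(get_obs()['joint_pos'])"
```

```text
5.9 [ 0.7315 -0.0215  0.2472] yaw 79.91014134248198 zax [-0.1911  0.004  -0.9816] j6 1.6308655758922148 dq 0.014206861321494601
[-0.12072326  1.10711751  1.36633008  2.02141329 -0.01902291  1.63086558]
```

step_arm(commands=[3,0,3,0,6,0,6,0,8,0,9,0,8,0,9,0])

```text
clock: 6.23
position: [0.7333, -0.0199, 0.2831]
orientation: [[0.173, 0.975, -0.143], [0.985, -0.175, 0.0], [-0.025, -0.14, -0.99]]
ft_force: [-0.7, -0.6, 0.2]
gripper_width: 0.0855
gripper_force: 0.0
```

```bash
python3 o.py; python3 -c "
from h import *;print(get_obs()['joint_pos'])"
```

```text
6.23 [ 0.7333 -0.0199  0.2831] yaw 80.02562294565912 zax [-0.1426  0.     -0.9898] j6 1.6286221992617433 dq 0.008772702159207325
[-0.11922322  1.05800593  1.36638307  2.02127789 -0.01692659  1.6286222 ]
```

step_arm(commands=[3,0,4,0,5,0,8,0,8,0,12,0,10,0,16,0,10,0,16,0])

```text
clock: 6.65
position: [0.7332, -0.0187, 0.3217]
orientation: [[0.173, 0.981, -0.09], [0.985, -0.174, -0.004], [-0.02, -0.088, -0.996]]
ft_force: [0.2, -0.1, 0.8]
gripper_width: 0.0854
gripper_force: 0.0
```

```bash
python3 o.py; python3 -c "
from h import *;print(get_obs()['joint_pos'])"
```

```text
6.65 [ 0.7332 -0.0187  0.3217] yaw 80.04052923495227 zax [-0.09   -0.0043 -0.9959] j6 1.6276834393755477 dq 0.014831857574424059
[-0.11847882  1.00496383  1.36616298  2.0209863  -0.01492124  1.62768344]
```

step_arm(commands=[3,0,4,0,5,0,8,0,8,0,12,0,10,0,16,0,12,0,20,0,14,0,24,0])

```text
clock: 7.15
position: [0.7306, -0.0178, 0.3631]
orientation: [[0.173, 0.984, -0.034], [0.985, -0.174, -0.009], [-0.015, -0.032, -0.999]]
ft_force: [-0.8, -0.4, -0.2]
gripper_width: 0.0853
gripper_force: 0.0
```

```bash
python3 o.py; python3 -c "
from h import *;print(get_obs()['joint_pos'])"
```

```text
7.15 [ 0.7306 -0.0178  0.3631] yaw 80.02704263718802 zax [-0.0339 -0.0091 -0.9994] j6 1.6268741057679355 dq 0.027449783224515887
[-0.11843166  0.94779678  1.36531433  2.020872   -0.01305279  1.62687411]
```

step_arm(commands=[3,0,4,0,5,0,7,0])

```text
clock: 7.32
position: [0.7278, -0.017, 0.3904]
orientation: [[0.173, 0.985, 0.004], [0.985, -0.173, -0.011], [-0.01, 0.006, -1.0]]
ft_force: [1.0, 0.1, 2.0]
gripper_width: 0.0856
gripper_force: 0.0
```

```bash
python3 o.py
```

```text
7.32 [ 0.7278 -0.017   0.3904] yaw 80.02228241457325 zax [ 0.0038 -0.0109 -0.9999] j6 1.6258405022930285 dq 0.14705063588227144
```

step_arm(commands=[-5.8,7.6,-10,0,-5.8,7.6,-26,0,-5.8,7.6,-26,0,-5.8,7.6,-26,0,-5.8,7.6,-26,0,-5.8,7.6,-26,0,-5.8,7.6,-26,0,-5.8,7.6,-26,0,-5.8,7.6,-26,0,-5.8,7.6,-26,0])

```text
clock: 8.15
position: [0.6647, 0.0606, 0.1235]
orientation: [[0.172, 0.985, -0.008], [0.985, -0.172, -0.01], [-0.011, -0.006, -1.0]]
ft_force: [-1.1, -0.4, 0.1]
gripper_width: 0.0852
gripper_force: 0.0
```

```bash
python3 o.py; python3 - <<'E'
from h import *
im,d,W=cloud("wrist");cv2.imwrite("pics/w1.png",im[:,:,::-1])
E
```

```text
8.15 [0.6647 0.0606 0.1235] yaw 80.12075485988008 zax [-0.0082 -0.0101 -0.9999] j6 1.7297271856971421 dq 0.16466974141118979
```

View pics/w1.png

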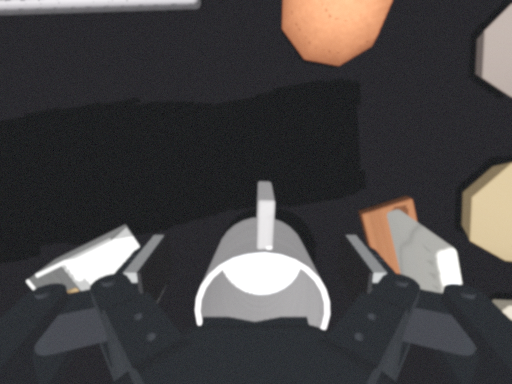

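The wrist view shows the jug's handle bar at (265,215), nearly centred between the open fingers. I'll descend and grip.

step_arm(commands=[0.4,-0.1,-4,0,0.4,-0.1,-7,0,0.4,-0.1,-8.7,0,0.4,-0.1,-8.7,0,0.4,-0.1,-8.7,0])

```text
clock: 8.62
position: [0.6759, 0.0573, 0.0439]
orientation: [[0.174, 0.985, 0.004], [0.985, -0.174, -0.011], [-0.01, 0.006, -1.0]]
ft_force: [0.3, -0.8, 2.4]
gripper_width: 0.0854
gripper_force: 0.0
```

step_arm(commands=[0,0,0,0,0,0,0,0,0,0,0,0,0,0,0,0,0,0,0,0,0,0,0,0], grip=0, squeeze=70)

```text
clock: 9.12
position: [0.674, 0.058, 0.042]
orientation: [[0.173, 0.985, 0.002], [0.985, -0.173, -0.011], [-0.01, 0.003, -1.0]]
ft_force: [1.1, -0.6, 2.7]
gripper_width: 0.0123
gripper_force: 11.0
```

step_arm(commands=[0,0,0,0,0,0,3,0,0,0,6,0,-0.5,1,9,0,-1.5,3.5,10,0,-3,7,10,0,-4.5,11,10,0,-6,15,10,0,-7.5,19,10,0,-9,23,10,0,-10.5,27,10,0,-11.5,30,10,0])

```text
clock: 10.12
position: [0.5572, 0.3602, 0.1414]
orientation: [[0.172, 0.985, 0.0], [0.985, -0.172, -0.011], [-0.01, 0.002, -1.0]]
ft_force: [1.0, -0.0, -2.4]
gripper_width: 0.0108
gripper_force: 68.7
```

step_arm(commands=[-0.8,3,0,0,-0.8,3,0,0,-0.8,3,0,0,-0.8,3,0,0])

```text
clock: 10.45
position: [0.5507, 0.3878, 0.1412]
orientation: [[0.173, 0.985, 0.001], [0.985, -0.173, -0.011], [-0.011, 0.003, -1.0]]
ft_force: [0.7, -0.6, -3.0]
gripper_width: 0.0111
gripper_force: 68.7
```

```bash
python3 o.py; python3 - <<'E'
from h import *
im,d,W=cloud("top");cv2.imwrite("pics/t2.png",im[80:300,60:320,::-1])
E
```

```text
10.45 [0.5507 0.3878 0.1412] yaw 80.05571782802858 zax [ 0.0006 -0.0114 -0.9999] j6 2.25444240339573 dq 0.027027738860104133
```

View pics/t2.png

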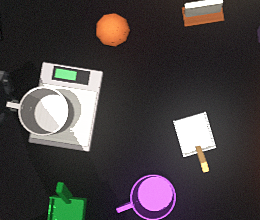

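The crop shows the jug held level over the scale at (50,110). I'll lower it close to the plate and check its centre.

step_arm(commands=[0,0,-3,0,0,0,-5,0,0,0,-6.5,0,0,0,-6.5,0,0,0,-6.5,0])

```text
clock: 10.92
position: [0.5509, 0.3866, 0.0762]
orientation: [[0.175, 0.985, -0.0], [0.985, -0.175, -0.012], [-0.012, 0.002, -1.0]]
ft_force: [0.4, 0.0, -2.6]
gripper_width: 0.0107
gripper_force: 68.6
```

```bash
python3 o.py; cat > jug.py <<'E'
from h import *
from scipy.optimize import least_squares as LS
def jug(c=(.537,.308),zlo=.1,zhi=.13):
    im,d,W=cloud("top")
    P=W[(np.hypot(W[...,0]-c[0],W[...,1]-c[1])<.062)&(W[...,2]>zlo)&(W[...,2]<zhi)]
    f=lambda p:np.hypot(P[:,0]-p[0],P[:,1]-p[1])-.0505
    s=LS(f,c,loss="soft_l1",f_scale=.002)
    A=np.c_[P[:,:2]-s.x,np.ones(len(P))];k=np.linalg.lstsq(A,P[:,2],rcond=None)[0]
    print("jug",s.x,len(P),np.abs(s.fun).mean(),"plane",k)
jug()
E
python3 jug.py
```

```text
10.92 [0.5509 0.3866 0.0762] yaw 79.93493162737335 zax [-0.0003 -0.0117 -0.9999] j6 2.254659571173403 dq 0.03589215252366743
jug [0.53456174 0.30559982] 482 0.002083362097577696 plane [-0.01800969 -0.03697993  0.11527523]
```

step_arm(commands=[0.2,0.2,-0.4,0,0.2,0.2,-0.8,0,0.2,0.2,-0.9,0,0.2,0.2,-0.9,0])

```text
clock: 11.3
position: [0.5528, 0.3899, 0.0675]
orientation: [[0.173, 0.985, 0.001], [0.985, -0.173, -0.011], [-0.01, 0.003, -1.0]]
ft_force: [0.6, 0.1, -2.4]
gripper_width: 0.0114
gripper_force: 68.7
```

step_arm(commands=[0,0,-0.15,0,0,0,-0.3,0,0,0,-0.3,0])

```text
clock: 11.55
position: [0.5533, 0.3903, 0.066]
orientation: [[0.173, 0.985, 0.003], [0.985, -0.173, -0.01], [-0.01, 0.004, -1.0]]
ft_force: [-1.3, -1.3, 7.7]
gripper_width: 0.0114
gripper_force: 70.1
```

Contact with the plate. I'll release, rise and move clear.

step_arm(commands=[0,0,0.1,0,0,0,0.1,0,0,0,0.1,0,0,0,0.1,0,0,0,0.1,0,0,0,3,0,0,0,6,0,0,0,9,0,0,0,12,0,0,0,14,0], grip=1)

```text
clock: 12.38
position: [0.5536, 0.3903, 0.2078]
orientation: [[0.173, 0.985, 0.004], [0.985, -0.173, -0.009], [-0.009, 0.005, -1.0]]
ft_force: [0.5, -0.3, 0.3]
gripper_width: 0.0853
gripper_force: 0.0
```

```bash
python3 o.py; python3 jug.py
```

```text
12.38 [0.5536 0.3903 0.2078] yaw 80.02338361429138 zax [ 0.0037 -0.0094 -0.9999] j6 2.256023241797381 dq 0.5202124604512952
jug [0.53713268 0.30951237] 352 0.0016208329948554402 plane [-0.0076188  -0.01722735  0.10783339]
```

step_arm(commands=[-13,-42,0,2.037,-13,-42,0,2.037,-13,-42,0,2.037,-13,-42,0,2.037,-13,-42,0,2.037,-13,-42,0,2.037,-13,-42,0,2.037,-13,-42,0,2.037,-13,-42,0,2.037,-13,-42,0,2.037,-13,-42,0,2.037,-13,-42,0,2.037])

```text
clock: 13.43
position: [0.4217, -0.0328, 0.2046]
orientation: [[-0.941, 0.339, 0.011], [0.339, 0.941, -0.002], [-0.011, 0.002, -1.0]]
ft_force: [0.4, -0.2, -0.4]
gripper_width: 0.0853
gripper_force: 0.0
```

```bash
python3 o.py
```

```text
13.43 [ 0.4217 -0.0328  0.2046] yaw 160.15880272066136 zax [ 0.0106 -0.0016 -0.9999] j6 0.09469060827766107 dq 1.9148742840427382
```

step_arm(commands=[0.2,0.1,0,0.537,0.2,0.1,0,0.537,0.2,0.1,0,0.537,0.2,0.1,0,0.537,0.2,0.1,0,0.537,0.2,0.1,0,0.537])

```text
clock: 13.93
position: [0.4248, -0.0291, 0.2045]
orientation: [[-0.982, -0.188, 0.009], [-0.188, 0.982, 0.005], [-0.01, 0.003, -1.0]]
ft_force: [0.1, 0.1, -0.3]
gripper_width: 0.0853
gripper_force: 0.0
```

```bash
python3 o.py; python3 - <<'E'
from h import *
im,d,W=cloud("wrist");cv2.imwrite("pics/w2.png",im[:,:,::-1])
for n in ("scoop_grip","scoop","scoop_lip"):
  for r in find_in("wrist",n): w=world("wrist",r["position"]);print(n,r["confidence"],w,pix("wrist",w))
m=(W[...,2]>.1)&(W[...,2]<.125)&(np.hypot(W[...,0]-.42,W[...,1]+.03)<.05);print(m.sum(),W[m].mean(0),W[m].min(0),W[m].max(0))
m=(W[...,2]>.06)&(W[...,2]<.1)&(np.hypot(W[...,0]-.42,W[...,1]+.03)<.05);print(m.sum(),W[m].mean(0))
E
```

```text
13.93 [ 0.4248 -0.0291  0.2045] yaw -169.15703877948837 zax [ 0.0094  0.0049 -0.9999] j6 -0.4351496935415712 dq 0.09253124723639085
scoop_grip 0.87 [0.32403479 0.25558892 0.01086723] [505 130]
scoop_grip 0.8 [ 0.48718607 -0.015279    0.00317561] [255 215]
scoop_grip 0.49 [ 0.53531415 -0.29761801  0.02760328] [ 22 219]
scoop_grip 0.21 [ 0.47348099 -0.2781681   0.00760949] [ 48 169]
scoop 0.96 [0.32128187 0.25610307 0.00836389] [504 128]
scoop 0.56 [ 0.48497497 -0.01384598  0.00410055] [256 214]
scoop 0.49 [0.48774487 0.26024862 0.02509903] [463 258]
scoop_lip 0.89 [ 0.48681786 -0.01396701 -0.00088456] [256 214]
scoop_lip 0.57 [0.32086507 0.25102962 0.00737278] [500 126]
455 [ 0.41829408 -0.03152602  0.11920658] [ 0.40654968 -0.04041563  0.10005642] [ 0.4374331  -0.02097949  0.12457772]
17 [ 0.44078006 -0.02197713  0.07964752]
```

View pics/w2.png

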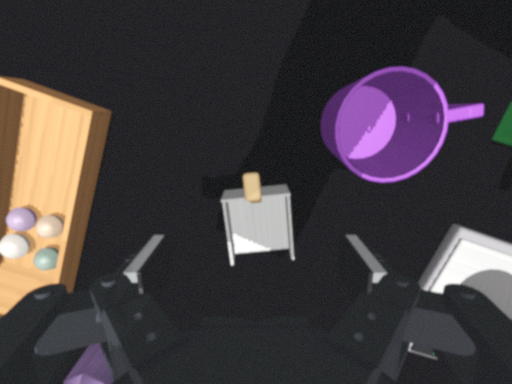

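The wrist view shows the wooden handle at (252,187), centred between the fingers, with the bucket open towards +x. I'll straighten the yaw, descend and grip.

step_arm(commands=[0.05,-0.1,-3,0.1,0.05,-0.1,-6,0.1,0.05,-0.1,-9,0.1,0.05,-0.1,-11.5,0.1,0.05,-0.1,-12.8,0.1,0.05,-0.1,-12.8,0.1,0.05,-0.1,-12.8,0.1])

```text
clock: 14.72
position: [0.425, -0.0299, 0.0765]
orientation: [[-0.959, -0.283, 0.008], [-0.283, 0.959, 0.006], [-0.009, 0.004, -1.0]]
ft_force: [0.3, -0.4, -0.7]
gripper_width: 0.0859
gripper_force: 0.0
```

step_arm(commands=[0,0,0,0,0,0,0,0,0,0,0,0,0,0,0,0,0,0,0,0,0,0,0,0,0,0,0,0], grip=0, squeeze=120)

```text
clock: 15.3
position: [0.4256, -0.0302, 0.0771]
orientation: [[-0.959, -0.284, 0.01], [-0.284, 0.959, 0.005], [-0.011, 0.003, -1.0]]
ft_force: [-1.7, -0.1, 6.6]
gripper_width: 0.0127
gripper_force: 116.8
```

step_arm(commands=[0,0,2,0,0,0,5,0,0,0,8,0,0,0,10,0,0,0,10,0,0,0,10,0])

```text
clock: 15.8
position: [0.4259, -0.0302, 0.177]
orientation: [[-0.959, -0.284, 0.011], [-0.284, 0.959, 0.005], [-0.012, 0.002, -1.0]]
ft_force: [-0.4, 0.7, -2.5]
gripper_width: 0.0125
gripper_force: 117.5
```

```bash
cat > sc.py <<'E'
from h import *
np.set_printoptions(precision=4,suppress=True)
def scoop():
    """scoop points in tool-centred axes along the scoop (fore, left, up), from top camera"""
    o=get_obs();R=np.array(o["orientation"]);p=np.array(o["position"]);a=np.arctan2(-R[1,0],-R[0,0])
    im,d,W=cloud("top");im=im.astype(int)
    D=W-p; x=D[...,0]*np.cos(a)+D[...,1]*np.sin(a);y=-D[...,0]*np.sin(a)+D[...,1]*np.cos(a);z=D[...,2]
    m=(x>-.05)&(x<.2)&(abs(y)<.06)&(z<.01)&(z>-.16)&(W[...,2]>.012)&((im.max(-1)-im.min(-1))<60)&(im.min(-1)>90)
    F=m&(abs(y)<.034)&(x>.05)
    print("tool",p,"yaw",np.degrees(a),"n",m.sum(),"fore",x[m].min(),x[m].max(),"y",y[m].min(),y[m].max())
    for q0 in np.arange(.03,.14,.02):
        k=m&(x>q0)&(x<q0+.02)&(abs(y)<.03); 
        if k.sum()>3: print(round(q0+.01,2),"z mid",np.median(z[k])," n",k.sum())
    k=m&(x>.06);r=cv2.minAreaRect((np.c_[x[k],y[k]]*1000).astype(np.float32));print(r)
    return im
if __name__=="__main__":
    im=scoop()
E
python3 sc.py
```

```text
tool [ 0.4259 -0.0302  0.177 ] yaw 16.484084780929248 n 904 fore 0.03938686660890324 0.11398988631455967 y -0.04066056994956817 0.03918900261055658
0.04 z mid -0.07545202410844226  n 5
0.06 z mid -0.07515499316130853  n 90
0.08 z mid -0.07475136944179178  n 228
0.1 z mid -0.07505737161702347  n 230
0.12 z mid -0.07480576723062599  n 47
((87.00580596923828, -0.7384300231933594), (53.88905715942383, 79.88113403320312), 0.06627614796161652)
```

The scoop is held level and centred. I'll test whether it swings at the lowest squeeze while it is empty.

step_arm(commands=[0,0,3,0,0,0,3,0,0,0,3,0], squeeze=20)

```text
clock: 16.1
position: [0.4254, -0.0301, 0.2061]
orientation: [[-0.959, -0.284, 0.009], [-0.284, 0.959, 0.006], [-0.01, 0.003, -1.0]]
ft_force: [-0.4, 0.0, -2.1]
gripper_width: 0.0129
gripper_force: 117.3
```

```bash
python3 sc.py
```

```text
tool [ 0.4254 -0.0301  0.2061] yaw 16.48507678910251 n 921 fore 0.042172595540270044 0.11375241031421537 y -0.0406846320259589 0.03915092023626744
0.06 z mid -0.07510844709353331  n 81
0.08 z mid -0.07516213167481284  n 237
0.1 z mid -0.0747913004843272  n 246
0.12 z mid -0.07524411375282308  n 43
((86.94853210449219, -0.776824951171875), (53.522525787353516, 79.78608703613281), 0.1129121258854866)
```

step_arm(commands=[0,0,0,0,0,0,0,0,0,0,0,0], grip=0, squeeze=20)

```text
clock: 16.4
position: [0.4248, -0.0299, 0.2057]
orientation: [[-0.959, -0.284, 0.007], [-0.284, 0.959, 0.006], [-0.009, 0.004, -1.0]]
ft_force: [0.2, 0.7, -2.2]
gripper_width: 0.0124
gripper_force: 117.3
```

```bash
python3 sc.py
```

```text
tool [ 0.4248 -0.0299  0.2057] yaw 16.47832302335776 n 910 fore 0.04273872205888063 0.113775725349919 y -0.04073562269965774 0.03919986218301127
0.06 z mid -0.07448516007642914  n 76
0.08 z mid -0.07492844640129281  n 234
0.1 z mid -0.07527417518397916  n 243
0.12 z mid -0.07561569303942339  n 46
((87.0014419555664, -0.7695121765136719), (53.543643951416016, 79.93682098388672), 0.005858841817826033)
```

step_arm(commands=[0,0,0,0,0,0,0,0,0,0,0,0], grip=0.155, squeeze=20)

```text
clock: 16.7
position: [0.4254, -0.03, 0.2065]
orientation: [[-0.959, -0.284, 0.009], [-0.284, 0.959, 0.006], [-0.01, 0.003, -1.0]]
ft_force: [0.2, -0.7, -2.4]
gripper_width: 0.0134
gripper_force: 47.9
```

```bash
python3 sc.py
```

```text
tool [ 0.4254 -0.03    0.2065] yaw 16.486492818373986 n 921 fore 0.042197246311237654 0.11366924084349095 y -0.04092677011737049 0.03911806111721296
0.06 z mid -0.07429920976726223  n 81
0.08 z mid -0.07480382226706339  n 235
0.1 z mid -0.0747388600028609  n 246
0.12 z mid -0.07550507991165267  n 46
((86.98865509033203, -0.9018707275390625), (80.056884765625, 53.33525085449219), 89.97235870361328)
```

step_arm(commands=[0,0,0,0,0,0,0,0,0,0,0,0], grip=0.162)

```text
clock: 17.0
position: [0.4254, -0.0301, 0.2066]
orientation: [[-0.959, -0.284, 0.009], [-0.284, 0.959, 0.006], [-0.01, 0.003, -1.0]]
ft_force: [-0.1, -0.1, -2.8]
gripper_width: 0.0139
gripper_force: 10.2
```

```bash
python3 sc.py
```

```text
tool [ 0.4254 -0.0301  0.2066] yaw 16.48191294992372 n 853 fore 0.04222093137797057 0.11088860136318514 y -0.04043349127835713 0.03929696919603742
0.06 z mid -0.07737099743717288  n 80
0.08 z mid -0.07789734492868292  n 234
0.1 z mid -0.07849223305370065  n 245
((85.602783203125, -0.6053237915039062), (50.57740783691406, 79.6574935913086), 0.00433959998190403)
```

step_arm(commands=[0,0,0,0,0,0,0,0,0,0,0,0,0,0,0,0])

```text
clock: 17.38
position: [0.4254, -0.03, 0.2066]
orientation: [[-0.959, -0.284, 0.009], [-0.284, 0.959, 0.006], [-0.01, 0.003, -1.0]]
ft_force: [0.8, 0.3, -2.4]
gripper_width: 0.0136
gripper_force: 10.2
```

```bash
python3 sc.py
```

```text
tool [ 0.4254 -0.03    0.2066] yaw 16.482249363553866 n 835 fore 0.04219340449479936 0.10971167432921956 y -0.040833815867083983 0.03934615338303925
0.06 z mid -0.07772198922156842  n 81
0.08 z mid -0.07892096343636096  n 234
0.1 z mid -0.08004314578557042  n 229
((84.758056640625, -0.7858161926269531), (49.35687255859375, 79.89100646972656), 0.4165066182613373)
```

step_arm(commands=[0,0,0,0,0,0,0,0,0,0,0,0], grip=0.1635)

```text
clock: 17.68
position: [0.4255, -0.03, 0.2066]
orientation: [[-0.959, -0.284, 0.009], [-0.284, 0.959, 0.006], [-0.01, 0.003, -1.0]]
ft_force: [0.3, -0.4, -2.6]
gripper_width: 0.0141
gripper_force: 1.3
```

```bash
python3 sc.py
```

```text
Traceback (most recent call last):
  File "sc.py", line 17, in <module>
    im=scoop()
  File "sc.py", line 10, in scoop
    print("tool",p,"yaw",np.degrees(a),"n",m.sum(),"fore",x[m].min(),x[m].max(),"y",y[m].min(),y[m].max())
                                                          ~~~~~~~~^^
ValueError: zero-size array to reduction operation minimum which has no identity
```

step_arm(commands=[0,0,0,0,0,0,0,0,0,0,0,0], grip=0.155)

```text
clock: 17.98
position: [0.4254, -0.03, 0.2066]
orientation: [[-0.959, -0.284, 0.009], [-0.284, 0.959, 0.006], [-0.01, 0.003, -1.0]]
ft_force: [-0.7, 0.9, -2.7]
gripper_width: 0.0132
gripper_force: 3.2
```

```bash
python3 - <<'E'
from h import *
im1,_,W=cloud("top");im2,_,W2=cloud("scene");im3,_,_=cloud("wrist")
cv2.imwrite("pics/t3.png",np.hstack([cv2.resize(im1[130:290,180:340],(380,380)),cv2.resize(im2[100:260,160:320],(380,380))])[:,:,::-1])
o=get_obs();p=np.array(o["position"]);a=np.radians(16.5);D=W-p
x=D[...,0]*np.cos(a)+D[...,1]*np.sin(a);y=-D[...,0]*np.sin(a)+D[...,1]*np.cos(a);z=D[...,2]
m=(x>-.05)&(x<.2)&(abs(y)<.03)&(W[...,2]>.012)&(z<.03)
for q in np.arange(-.02,.14,.01):
    k=m&(x>q)&(x<q+.01)
    if k.sum()>3: print(round(q+.005,3),np.median(z[k]),k.sum())
E
```

```text
(no output)
```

View pics/t3.png

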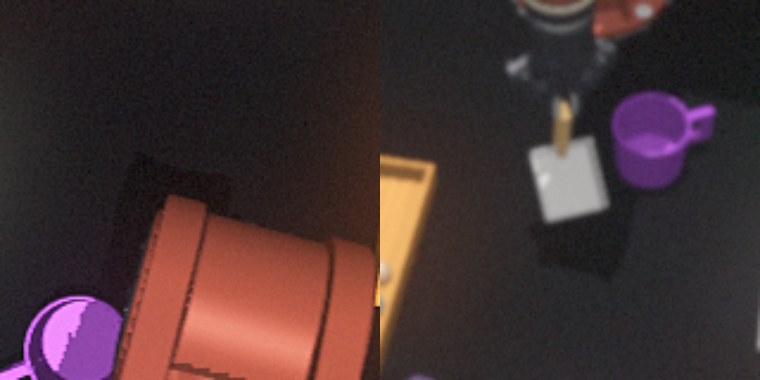

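The scene half (right) shows the scoop still held by its handle at (563,130) but swung to a steep mouth-down angle. I'll measure it from the scene cloud.

```bash
cat > sc2.py <<'E'
from h import *
np.set_printoptions(precision=4,suppress=True)
o=get_obs();R=np.array(o["orientation"]);p=np.array(o["position"]);a=np.arctan2(-R[1,0],-R[0,0])
im,_,W=cloud("scene");im=im.astype(int);D=W-p
x=D[...,0]*np.cos(a)+D[...,1]*np.sin(a);y=-D[...,0]*np.sin(a)+D[...,1]*np.cos(a);z=D[...,2]
b=(x>-.12)&(x<.17)&(abs(y)<.06)&(z<.03)&(W[...,2]>.01)
g=b&((im.max(-1)-im.min(-1))<35)&(im.min(-1)>95)&(z<-.02)
w=b&((im[...,0]-im[...,2])>40)&(abs(y)<.015)
for n,m in(("steel",g),("wood",w)):
    print(n,m.sum())
    if m.sum()>5:
        P=np.c_[x[m],y[m],z[m]];print(P.min(0),P.max(0),P.mean(0))
        u,s,v=np.linalg.svd(P-P.mean(0),full_matrices=False);print(v,s)
E
python3 sc2.py
```

```text
steel 829
[-0.0047 -0.0431 -0.1816] [ 0.0897  0.038  -0.1054] [ 0.0378 -0.0006 -0.1549]
[[ 0.8868  0.0859 -0.454 ]
 [ 0.0908 -0.9958 -0.011 ]
 [ 0.4531  0.0315  0.8909]] [0.8044 0.7026 0.338 ]
wood 139
[-0.0092 -0.0087 -0.1309] [ 0.0187  0.0067 -0.0212] [ 0.0091 -0.0024 -0.0633]
[[ 0.0945 -0.021  -0.9953]
 [ 0.9398  0.3318  0.0822]
 [ 0.3285 -0.9431  0.051 ]] [0.362  0.0748 0.0446]
```

step_arm(commands=[0,0,0,0,0,0,0,0,0,0,0,0], grip=0.13, squeeze=40)

```text
clock: 18.43
position: [0.4255, -0.0301, 0.2067]
orientation: [[-0.959, -0.284, 0.009], [-0.284, 0.959, 0.006], [-0.011, 0.003, -1.0]]
ft_force: [0.9, -0.4, 0.2]
gripper_width: 0.0109
gripper_force: 0.0
```

```bash
python3 - <<'E'
from h import *
o=get_obs();R=np.array(o["orientation"]);p=np.array(o["position"]);a=np.radians(16.5)
im,_,W=cloud("scene");D=W-p
x=D[...,0]*np.cos(a)+D[...,1]*np.sin(a);y=-D[...,0]*np.sin(a)+D[...,1]*np.cos(a);z=D[...,2]
# profile: only clean points above table, on centreline and at the side
for lab,lo,hi in(("centre",-.012,.012),("side",.018,.034),("side2",-.034,-.018)):
    m=(x>-.12)&(x<.17)&(y>lo)&(y<hi)&(z<.04)&(W[...,2]>.02)
    i=np.argsort(-z[m]);print(lab,m.sum());print(np.c_[x[m],z[m]][i][::max(1,m.sum()//16)].round(3).tolist())
cv2.imwrite("pics/s4.png",cv2.resize(im[100:200,190:290,::-1],(600,600),interpolation=cv2.INTER_CUBIC))
E
```

```text
centre 216
[[0.013, 0.038], [0.01, 0.033], [0.009, 0.02], [0.01, 0.011], [-0.002, -0.081], [-0.016, -0.089], [-0.002, -0.096], [-0.001, -0.106], [0.005, -0.116], [0.005, -0.126], [0.01, -0.138], [0.016, -0.145], [0.015, -0.154], [0.026, -0.163], [0.023, -0.17], [0.022, -0.174], [0.023, -0.182]]
side 21
[[0.006, 0.039], [0.019, -0.162], [0.019, -0.168], [0.015, -0.169], [0.013, -0.169], [0.015, -0.17], [0.02, -0.171], [0.02, -0.171], [0.018, -0.171], [0.015, -0.172], [0.015, -0.174], [0.008, -0.175], [0.016, -0.176], [0.019, -0.176], [0.017, -0.179], [0.019, -0.179], [0.015, -0.18], [0.029, -0.18], [0.021, -0.182], [0.02, -0.182], [0.016, -0.184]]
side2 35
[[0.009, 0.037], [0.006, 0.029], [0.009, 0.024], [-0.001, 0.022], [0.002, 0.016], [0.001, 0.011], [0.024, -0.163], [0.022, -0.164], [0.022, -0.166], [0.018, -0.168], [0.022, -0.17], [0.023, -0.173], [0.02, -0.175], [0.02, -0.176], [0.023, -0.181], [0.021, -0.183], [0.024, -0.183], [0.019, -0.185]]
```

View pics/s4.png

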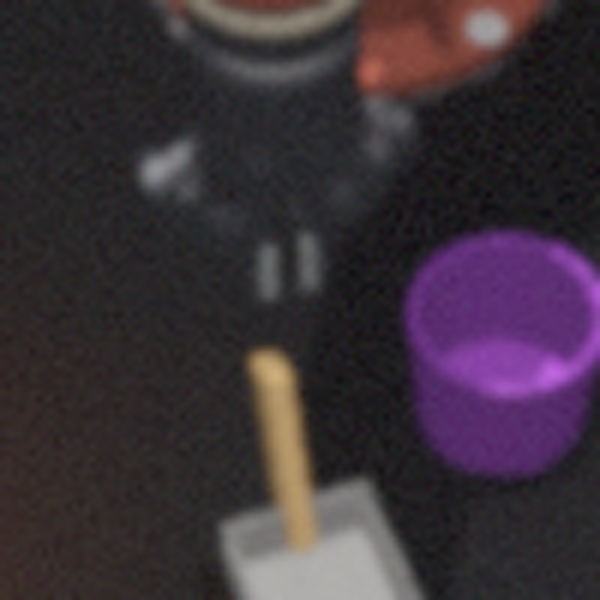

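The scoop slipped free and stands upright on the table, with its handle end at (270,365) in the crop. I'll re-measure it with the wrist camera and regrip. A very light grip drops it, so I'll tilt at about 8–10 N.

step_arm(commands=[0,0,1,0,0,0,1,0,0,0,1,0,0,0,1,0,0,0,1,0,0,0,1,0], grip=1)

```text
clock: 18.98
position: [0.4252, -0.03, 0.2163]
orientation: [[-0.959, -0.284, 0.009], [-0.284, 0.959, 0.006], [-0.01, 0.003, -1.0]]
ft_force: [-0.4, -0.5, -0.3]
gripper_width: 0.0818
gripper_force: 0.0
```

```bash
cat > ws.py <<'E'
from h import *
np.set_printoptions(precision=4,suppress=True)
im,d,W=cloud("wrist");im=im.astype(int)
o=get_obs();p=np.array(o["position"]);print("tool",p,o["gripper_width"])
near=np.hypot(W[...,0]-p[0]-.05,W[...,1]-p[1])<.14
h=near&(W[...,2]>.1)&(W[...,2]<.135)&(im[...,0]-im[...,2]>30);print("top",h.sum(),W[h].mean(0))
v,u=np.where(h);print("px",u.mean(),v.mean())
s=near&(W[...,2]>-.01)&(W[...,2]<.05)&(im.min(-1)>110)&(im.max(-1)-im.min(-1)<45)
n,l,st,ce=cv2.connectedComponentsWithStats(s.astype(np.uint8));k=1+st[1:,4].argmax();Q=W[l==k]
r=cv2.minAreaRect((Q[:,:2]*1000).astype(np.float32));print(r,cv2.boxPoints(r).tolist(),len(Q))
cv2.imwrite("pics/w5.png",im[:,:,::-1].astype(np.uint8))
E
python3 ws.py;python3 o.py
```

```text
tool [ 0.4252 -0.03    0.2164] 0.08507083238579496
top 439 [ 0.4111 -0.0374  0.1189]
px 249.44419134396355 173.07289293849658
((492.0088195800781, -6.634944915771484), (109.38865661621094, 91.19889831542969), 21.833221435546875) [[424.27899169921875, 15.352516174316406], [458.1964111328125, -69.30471801757812], [559.7386474609375, -28.622406005859375], [525.8212280273438, 56.034828186035156]] 3988
19.03 [ 0.4252 -0.03    0.2164] yaw -163.51515947388444 zax [ 0.0086  0.006  -0.9999] j6 -0.5360306760895043 dq 0.0036247216544629153
```

```bash
python3 - <<'E'
from h import *
for cam in ("top","wrist"):
    im,d,W=cloud(cam);im=im.astype(int)
    m=(np.hypot(W[...,0]-.49,W[...,1]+.012)<.09)&(im.min(-1)>140)&(im.max(-1)-im.min(-1)<40)&(W[...,2]<.045)&(W[...,2]>-.01)
    m=cv2.morphologyEx(m.astype(np.uint8),cv2.MORPH_OPEN,np.ones((3,3)))>0
    Q=W[m];print(cam,m.sum())
    if m.sum()>50:
        r=cv2.minAreaRect((Q[:,:2]*1000).astype(np.float32));print(r)
        q=np.abs(Q[:,2]-np.median(Q[:,2]))<.004; Q=Q[q]; c=Q.mean(0); ang=[];print("floor c",c)
        for t in np.radians(np.arange(5,30,.5)):
            R=np.array([[np.cos(t),-np.sin(t)],[np.sin(t),np.cos(t)]]);B=(Q[:,:2]-c[:2])@R
            lo,hi=np.percentile(B,1,axis=0),np.percentile(B,99,axis=0);ang.append((np.prod(hi-lo),np.degrees(t),hi-lo,R@((hi+lo)/2)+c[:2]))
        print(min(ang,key=lambda a:a[0]))
E
```

```text
top 534
((498.51702880859375, -4.0515594482421875), (59.95246887207031, 82.47927856445312), 17.975666046142578)
floor c [ 0.50502259 -0.00356954  0.00241059]
(np.float64(0.004052859274166565), np.float64(20.5), array([0.05489007, 0.07383593]), array([ 0.49860987, -0.00480986]))
wrist 3485
((491.5989990234375, -7.146049499511719), (107.77056121826172, 89.25949096679688), 21.73643684387207)
floor c [ 0.48969604 -0.00684389  0.00307146]
(np.float64(0.005698253015521309), np.float64(21.5), array([0.07718374, 0.07382712]), array([ 0.49044564, -0.00629315]))
```

step_arm(commands=[-0.5,-0.4,-3,0.084,-0.5,-0.4,-6,0.084,-0.5,-0.4,-9,0.084,-0.5,-0.4,-12,0.084,-0.5,-0.4,-14,0.084,-0.5,-0.4,-14,0.084,-0.5,-0.4,-14,0.084])

```text
clock: 19.72
position: [0.4197, -0.0338, 0.0763]
orientation: [[-0.932, -0.363, 0.006], [-0.363, 0.932, 0.007], [-0.009, 0.004, -1.0]]
ft_force: [-0.5, -0.0, 0.8]
gripper_width: 0.0852
gripper_force: 0.0
```

step_arm(commands=[0,0,0,0,0,0,0,0,0,0,0,0,0,0,0,0,0,0,0,0,0,0,0,0,0,0,0,0], grip=0, squeeze=110)

```text
clock: 20.3
position: [0.4207, -0.0342, 0.0771]
orientation: [[-0.932, -0.363, 0.009], [-0.363, 0.932, 0.006], [-0.011, 0.002, -1.0]]
ft_force: [-2.1, -0.5, 7.7]
gripper_width: 0.0128
gripper_force: 107.1
```

step_arm(commands=[0,0,3,0,0,0,6,0,0,0,9,0,0,0,11,0,0,0,11,0,0,0,11,0])

```text
clock: 20.8
position: [0.4209, -0.0342, 0.1871]
orientation: [[-0.932, -0.363, 0.01], [-0.363, 0.932, 0.006], [-0.012, 0.002, -1.0]]
ft_force: [-0.5, 0.9, -3.2]
gripper_width: 0.0126
gripper_force: 107.9
```

```bash
python3 sc.py
```

```text
tool [ 0.4209 -0.0342  0.1871] yaw 21.300666491708025 n 931 fore 0.03515694888331722 0.11029237373097402 y -0.04059390771220513 0.03929384868449823
0.04 z mid -0.0750711553140449  n 6
0.06 z mid -0.0748836518593547  n 129
0.08 z mid -0.07472565369098344  n 237
0.1 z mid -0.0753485578728667  n 239
((85.2270736694336, -0.6472244262695312), (50.11079406738281, 79.884033203125), 0.045528508722782135)
```

step_arm(commands=[-2.6,-22.9,0,-0.533,-2.6,-22.9,0,-0.533,-2.6,-22.9,0,-0.533,-2.6,-22.9,0,-0.533,-2.6,-22.9,0,-0.533,-2.6,-22.9,0,-0.533,-2.6,-22.9,0,-0.533,-2.6,-22.9,0,-0.533,-2.6,-22.9,0,-0.533,-2.6,-22.9,0,-0.533])

```text
clock: 21.68
position: [0.394, -0.2616, 0.1857]
orientation: [[-0.987, 0.159, 0.009], [0.159, 0.987, 0.003], [-0.009, 0.004, -1.0]]
ft_force: [0.3, 0.1, -1.3]
gripper_width: 0.013
gripper_force: 108.4
```

```bash
python3 o.py; cat > tr.py <<'E'
from h import *
np.set_printoptions(precision=4,suppress=True)
C=np.array([.5287,-.2849]);a=np.radians(-9.25);E=np.array([[np.cos(a),-np.sin(a)],[np.sin(a),np.cos(a)]])
o=get_obs();p=np.array(o["position"]);print("tool in tray",(p[:2]-C)@E,p[2])
im,d,W=cloud("top");im=im.astype(int);T=(W[...,:2]-C)@E
# wall rims from top view at z .036-.048
for lo,hi in((-.14,-.07),(-.07,0),(0,.07),(.07,.13)):
    for s in(-1,1):
        m=(T[...,0]>lo)&(T[...,0]<hi)&(T[...,1]*s>.038)&(T[...,1]*s<.06)&(W[...,2]>.036)&(W[...,2]<.048)&(im[...,0]-im[...,2]>40)
        print(lo,s,m.sum(),T[m][:,1].mean() if m.sum() else None, end=" | ")
print()
# steel of scoop
m=(abs(T[...,1])<.055)&(T[...,0]<.02)&(T[...,0]>-.15)&(W[...,2]>p[2]-.085)&(W[...,2]<p[2]-.03)&(im.max(-1)-im.min(-1)<60)&(im.min(-1)>90)
if m.sum()>20:
    print("scoop",m.sum(),T[m].min(0),T[m].max(0),cv2.minAreaRect((T[m]*1000).astype(np.float32)))
E
python3 tr.py
```

```text
21.68 [ 0.394  -0.2616  0.1857] yaw 170.82181191526263 zax [ 0.0092  0.0029 -1.    ] j6 -0.5865932342929745 dq 0.009683849629473246
tool in tray [-0.1367  0.0013] 0.18574498295467373
-0.14 -1 3 -0.04687653724650447 | -0.14 1 88 0.04850196660523911 | -0.07 -1 26 -0.04746255839921966 | -0.07 1 86 0.04848607777245805 | 0 -1 90 -0.047327159447507955 | 0 1 84 0.04830718166947092 | 0.07 -1 79 -0.047413803875515956 | 0.07 1 75 0.048355554749879716 | 
scoop 1345 [-0.1163 -0.0403] [-0.0258  0.041 ] ((-71.10771179199219, 0.2931365966796875), (90.3668212890625, 81.31127166748047), 0.23199570178985596)
```

Scoop and tray are aligned to within 0.5 mm. I'll lower it into the tray.

step_arm(commands=[0,0,-3,0,0,0,-6,0,0,0,-8.5,0,0,0,-9.6,0,0,0,-10,0,0,0,-10.1,0,0,0,-10.1,0])

```text
clock: 22.32
position: [0.3949, -0.2629, 0.0861]
orientation: [[-0.987, 0.16, 0.011], [0.16, 0.987, 0.001], [-0.011, 0.003, -1.0]]
ft_force: [0.8, -0.3, -2.1]
gripper_width: 0.0125
gripper_force: 108.2
```

step_arm(commands=[0,0,-0.1,0,0,0,-0.1,0,0,0,-0.1,0])

```text
clock: 22.57
position: [0.3949, -0.2634, 0.0854]
orientation: [[-0.987, 0.16, 0.012], [0.16, 0.987, 0.0], [-0.012, 0.002, -1.0]]
ft_force: [-0.7, 0.3, -1.8]
gripper_width: 0.0126
gripper_force: 108.2
```

step_arm(commands=[0,0,-0.1,0,0,0,-0.2,0,0,0,-0.2,0])

```text
clock: 22.82
position: [0.3946, -0.2633, 0.0832]
orientation: [[-0.987, 0.161, 0.011], [0.161, 0.987, 0.001], [-0.011, 0.003, -1.0]]
ft_force: [-1.7, 1.9, 4.6]
gripper_width: 0.0124
gripper_force: 109.5
```

step_arm(commands=[1,-0.16,0,0,2,-0.32,0,0,3,-0.48,0,0,4,-0.65,0,0,5,-0.81,0,0,6,-0.97,0,0,7,-1.13,0,0,8,-1.3,0,0,9,-1.46,0,0,10,-1.62,0,0,10.8,-1.75,0,0,11.5,-1.86,0,0])

```text
clock: 23.82
position: [0.5098, -0.282, 0.0832]
orientation: [[-0.987, 0.161, 0.01], [0.161, 0.987, 0.001], [-0.01, 0.002, -1.0]]
ft_force: [-7.0, 0.6, 10.2]
gripper_width: 0.0123
gripper_force: 110.0
```

```bash
cat > st.py <<'E'
from h import *
np.set_printoptions(precision=4,suppress=True)
C=np.array([.5287,-.2849]);a=np.radians(-9.25);E=np.array([[np.cos(a),-np.sin(a)],[np.sin(a),np.cos(a)]])
o=get_obs();p=np.array(o["position"]);print("tool in tray",(p[:2]-C)@E,p[2],"lip x",((p[:2]-C)@E)[0]+.1115)
for cam in("top","scene"):
    read_camera(cam)
    for r in find_in(cam,"stone0"):
        w=world(cam,r["position"]);print(cam,round(r["confidence"],2),"tray",(w[:2]-C)@E,w[2],pix(cam,w))
E
python3 st.py
```

```text
tool in tray [-0.0191 -0.0001] 0.08319854551898902 lip x 0.09241198942143718
top 0.68 tray [ 0.0652 -0.0159] 0.03351129090883598 [378 174]
top 0.64 tray [0.0924 0.0232] 0.033133598634288886 [364 161]
top 0.48 tray [ 0.0943 -0.0226] 0.030425154064573023 [383 163]
scene 0.62 tray [ 0.1011 -0.0193] 0.036223771219979994 [138 234]
scene 0.55 tray [0.0739 0.0193] 0.030501560666242655 [154 229]
scene 0.49 tray [-0.0942  0.5936] 0.07061178993687367 [353 203]
scene 0.25 tray [0.2328 0.2942] 0.043697470305973374 [234 292]
```

step_arm(commands=[0.4,-0.06,0.3,0,0.9,-0.14,0.7,0,1.4,-0.22,1.05,0,1.9,-0.3,1.4,0,2.4,-0.38,1.75,0,2.9,-0.46,2.1,0,3.3,-0.53,2.4,0,3.3,-0.53,2.4,0])

```text
clock: 24.68
position: [0.5437, -0.2874, 0.1073]
orientation: [[-0.987, 0.16, 0.012], [0.16, 0.987, 0.001], [-0.012, 0.002, -1.0]]
ft_force: [0.3, -0.2, -3.7]
gripper_width: 0.0125
gripper_force: 108.4
```

```bash
python3 st.py
```

```text
tool in tray [ 0.0152 -0.    ] 0.10732670638104573 lip x 0.1267009647169552
top 0.65 tray [ 0.1238 -0.0077] 0.05495517101824321 [381 149]
top 0.39 tray [ 0.0625 -0.01  ] 0.05756290139189657 [379 174]
scene 0.65 tray [ 0.0699 -0.0145] 0.05656881041281947 [142 222]
scene 0.51 tray [0.0748 0.0113] 0.05391710305214992 [150 225]
scene 0.51 tray [0.1309 0.0216] 0.058809722858363056 [148 241]
scene 0.49 tray [ 0.1359 -0.0095] 0.0572330890402073 [137 241]
```

step_arm(commands=[0.4,-0.06,0.3,0,0.8,-0.13,0.6,0,1.2,-0.19,0.9,0,1.2,-0.19,0.9,0])

```text
clock: 25.22
position: [0.5557, -0.2893, 0.1165]
orientation: [[-0.987, 0.16, 0.012], [0.16, 0.987, 0.0], [-0.012, 0.002, -1.0]]
ft_force: [-0.1, -0.6, -4.5]
gripper_width: 0.0124
gripper_force: 108.3
```

step_arm(commands=[0,0,0,0,0,0,0,0,-0.3,0.05,-0.5,0,-0.7,0.11,-1,0,-1.1,0.18,-1.5,0,-1.5,0.24,-2,0,-1.8,0.29,-2.3,0,-1.8,0.29,-2.3,0], grip=0.153)

```text
clock: 25.88
position: [0.5351, -0.2856, 0.0919]
orientation: [[-0.987, 0.161, 0.009], [0.161, 0.987, 0.002], [-0.009, 0.003, -1.0]]
ft_force: [-3.8, 0.9, 3.2]
gripper_width: 0.0133
gripper_force: 55.5
```

```bash
python3 st.py
```

```text
tool in tray [0.0065 0.0003] 0.09192845785575772 lip x 0.11796063933426379
top 0.41 tray [0.0672 0.015 ] 0.048466294079805516 [368 171]
top 0.41 tray [0.1159 0.0227] 0.05379916527672535 [368 150]
scene 0.62 tray [0.0768 0.0166] 0.04784999965776393 [152 227]
scene 0.59 tray [ 0.1318 -0.0104] 0.05891622553150855 [137 240]
scene 0.51 tray [-0.0192  0.5689] 0.024577338652392866 [340 231]
scene 0.48 tray [0.13   0.0233] 0.05919541300187503 [148 241]
scene 0.45 tray [ 0.0708 -0.0142] 0.04779613081663725 [142 223]
```

```bash
python3 - <<'E'
from h import *
a,_,W=cloud("top");b,_,W2=cloud("scene")
cv2.imwrite("pics/p9.png",np.hstack([cv2.resize(a[125:225,330:430],(400,400),interpolation=cv2.INTER_CUBIC),cv2.resize(b[180:270,105:195],(400,400),interpolation=cv2.INTER_CUBIC)])[:,:,::-1])
C=np.array([.5287,-.2849]);t=np.radians(-9.25);E=np.array([[np.cos(t),-np.sin(t)],[np.sin(t),np.cos(t)]])
T=(W[...,:2]-C)@E
for x in np.arange(.05,.15,.01):
    m=(abs(T[...,0]-x)<.005)&(abs(T[...,1]-.0)<.038); print(round(x,3),np.percentile(W[m][:,2],[5,30,60,95]),m.sum())
E
```

```text
0.05 [0.02088018 0.41857863 0.56477789 0.5812012 ] 341
0.06 [0.02299029 0.04896128 0.45226072 0.57107285] 286
0.07 [0.02423624 0.04818992 0.05327052 0.54874666] 145
0.08 [0.02228311 0.02572057 0.02951915 0.05400229] 88
0.09 [0.02298763 0.02704702 0.02868586 0.04714314] 131
0.1 [0.02421413 0.02824914 0.03060504 0.05289078] 138
0.11 [0.0274196  0.03203229 0.05339273 0.06205401] 176
0.12 [0.0318497  0.05562874 0.06000077 0.06425378] 117
0.13 [0.03104336 0.0344537  0.04995442 0.05914578] 77
0.14 [0.03430194 0.0373939  0.04519868 0.06914963] 224
```

View pics/p9.png

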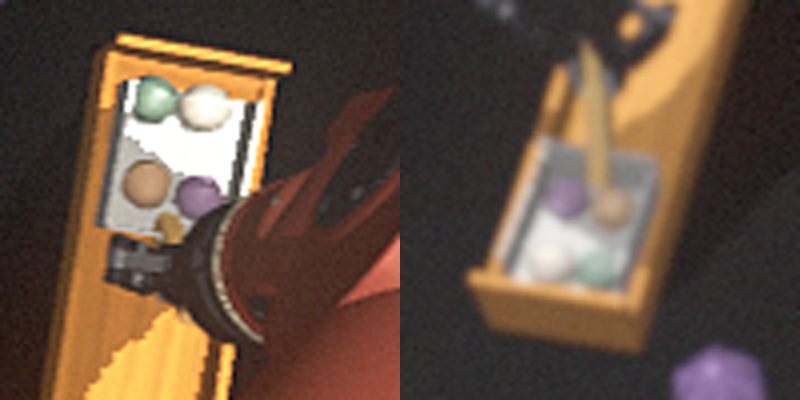

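All four stones are in the bucket: green (155,100) and white (205,105) near the lip, brown (147,183) and violet (198,197) at the back, with the mouth raised about 10°. I'll tighten the grip and lift slowly.

step_arm(commands=[0,0,0,0,0,0,0,0,0,0,0.3,0,0,0,0.9,0,0,0,1.7,0,0,0,2.7,0,0,0,3.8,0,0,0,5,0,0,0,6.3,0,0,0,7.5,0,0,0,8.3,0,0,0,8.8,0], grip=0, squeeze=110)

```text
clock: 27.18
position: [0.537, -0.2863, 0.1826]
orientation: [[-0.987, 0.161, 0.013], [0.161, 0.987, 0.0], [-0.012, 0.002, -1.0]]
ft_force: [0.7, -0.0, -3.3]
gripper_width: 0.0126
gripper_force: 107.2
```

```bash
python3 st.py; python3 sc2.py
```

```text
tool in tray [ 0.0085 -0.0001] 0.18255810339456052 lip x 0.11995882965015985
top 0.53 tray [0.1216 0.0259] 0.14810460108377765 [378 141]
top 0.44 tray [0.0703 0.0121] 0.14061313984092516 [379 165]
top 0.44 tray [ 0.1229 -0.0075] 0.14520727577224402 [392 143]
scene 0.62 tray [0.1264 0.0258] 0.1480575391644703 [144 225]
scene 0.44 tray [0.0796 0.0192] 0.13506913126078568 [147 212]
scene 0.43 tray [ 0.1307 -0.0105] 0.14539277035829823 [131 225]
scene 0.42 tray [ 0.0714 -0.0148] 0.13788159165264857 [136 208]
steel 916
[ 0.0296 -0.0474 -0.1585] [ 0.1322  0.0398 -0.0259] [ 0.0819 -0.0046 -0.0499]
[[ 0.9275  0.3576  0.1091]
 [ 0.3619 -0.932  -0.0221]
 [ 0.0937  0.06   -0.9938]] [0.9565 0.7872 0.3894]
wood 396
[-0.1152 -0.0149 -0.1702] [0.1475 0.015  0.0283] [ 0.0673  0.0011 -0.0844]
[[ 0.6181 -0.0036 -0.7861]
 [-0.7861  0.0005 -0.6181]
 [ 0.0026  1.     -0.0026]] [1.599  0.9038 0.146 ]
```

All four stones are aboard. I'll carry them smoothly to the jug.

step_arm(commands=[0,0.4,0.5,0,-0.2,1.2,1.2,0,-0.5,2.5,2,0,-1,4.3,2.8,0,-1.5,6.6,3.6,0,-2.1,9.2,4.3,0,-2.7,12,4.8,0,-3.3,15,5.1,0,-3.9,18,5.2,0,-4.5,21,5.2,0,-5.1,24,5.2,0,-5.7,27,5.2,0])

```text
clock: 28.43
position: [0.4783, -0.0136, 0.2336]
orientation: [[-0.987, 0.16, 0.012], [0.16, 0.987, 0.002], [-0.011, 0.003, -1.0]]
ft_force: [0.6, -0.7, -2.7]
gripper_width: 0.0125
gripper_force: 107.5
```

step_arm(commands=[-0.6,3,0,0,-1.2,6,0,0,-1.8,9,0,0,-2.4,12,0,0,-3,15,0,0,-3.6,18,0,0,-4.3,21,0,0,-5,24,0,0,-5.6,26.8,0,0,-6.1,29.2,0,0,-6.5,31.2,0,0,-6.8,32.7,0,0])

```text
clock: 29.43
position: [0.4096, 0.3134, 0.2335]
orientation: [[-0.987, 0.158, 0.011], [0.159, 0.987, 0.003], [-0.01, 0.004, -1.0]]
ft_force: [-0.2, -0.1, -3.1]
gripper_width: 0.0125
gripper_force: 107.4
```

step_arm(commands=[-0.1,0.8,0,0,-0.2,1.3,0,0,-0.2,1.5,0,0,-0.2,1.6,0,0,-0.2,1.6,0,0])

```text
clock: 29.85
position: [0.4095, 0.3266, 0.2328]
orientation: [[-0.987, 0.161, 0.011], [0.161, 0.987, 0.001], [-0.01, 0.003, -1.0]]
ft_force: [0.2, 0.2, -3.4]
gripper_width: 0.0127
gripper_force: 107.5
```

```bash
cat > ps.py <<'E'
from h import *
np.set_printoptions(precision=3,suppress=True)
J=np.array([.537,.3095])
o=get_obs();R=np.array(o["orientation"]);p=np.array(o["position"]);a=np.arctan2(-R[1,0],-R[0,0])
E=np.array([[np.cos(a),-np.sin(a)],[np.sin(a),np.cos(a)]])
print("t",round(o["clock"],2),"tool",p,"rel jug(fore,left)",(p[:2]-J)@E,"force",round(o["gripper_force"],1))
out=[]
for cam in("scene","top"):
    im,_,W=cloud(cam);im=im.astype(int)
    for r in find_in(cam,"stone0"):
        w=world(cam,r["position"])
        if np.linalg.norm(w[:2]-J)<.2: print(cam,round(r["confidence"],2),"stone rel jug",(w[:2]-J)@E,w[2])
    T=(W[...,:2]-p[:2])@E; z=W[...,2]-p[2]-.019   # relative to grasp point
    lum=im.min(-1);sat=im.max(-1)-im.min(-1)
    m=(abs(T[...,1])<.036)&(T[...,0]>.0)&(T[...,0]<.15)&(z<-.03)&(z>-.17)&(sat<30)&(lum>80)&(W[...,2]>.118)
    P=np.c_[T[m][:,0],z[m]]
    if len(P)<15: print(cam,"few",len(P));continue
    # floor plane distance from grasp = -0.094 at any tilt: find tilt th maximising inliers
    best=max(((np.abs(P@np.array([np.sin(t),np.cos(t)])+.0945)<.004).sum(),np.degrees(t)) for t in np.radians(np.arange(-20,60,1)))
    print(cam,"tilt(mouth down +)",best,"of",len(P))
E
python3 ps.py
```

```text
t 29.85 tool [0.409 0.327 0.233] rel jug(fore,left) [-0.129 -0.004] force 107.5
scene 0.66 stone rel jug [-0.062 -0.02 ] 0.19112292123250474
scene 0.54 stone rel jug [-0.009  0.01 ] 0.1987251454488903
scene tilt(mouth down +) (np.int64(261), np.float64(-8.0)) of 740
top 0.72 stone rel jug [-0.078  0.009] 0.18794880975067607
top 0.68 stone rel jug [-0.07  -0.024] 0.1899229016298607
top 0.43 stone rel jug [-0.017 -0.022] 0.19755405405874216
top 0.42 stone rel jug [-0.022  0.01 ] 0.19307047675553224
top tilt(mouth down +) (np.int64(618), np.float64(-8.0)) of 1203
```

step_arm(commands=[0,0.4,0,0,0,0.4,0,0,0,0.4,0,0,0,0.4,0,0], grip=0.16, squeeze=20)

```text
clock: 30.38
position: [0.4094, 0.3311, 0.2326]
orientation: [[-0.987, 0.16, 0.01], [0.16, 0.987, 0.001], [-0.01, 0.003, -1.0]]
ft_force: [-0.2, -0.1, -3.9]
gripper_width: 0.0139
gripper_force: 19.9
```

```bash
python3 ps.py
```

```text
t 30.38 tool [0.409 0.331 0.233] rel jug(fore,left) [-0.129  0.001] force 19.9
scene 0.66 stone rel jug [-0.078  0.018] 0.17311713941771179
scene 0.65 stone rel jug [-0.08 -0.02] 0.1751991122739487
scene 0.54 stone rel jug [-0.022 -0.019] 0.17428931954736693
scene 0.4 stone rel jug [-0.025  0.014] 0.17487496827269888
scene tilt(mouth down +) (np.int64(260), np.float64(4.0)) of 756
top 0.59 stone rel jug [-0.033 -0.018] 0.1717961644265782
top 0.54 stone rel jug [-0.092  0.015] 0.1782317677658467
top 0.49 stone rel jug [-0.033  0.015] 0.1771723766241462
top 0.46 stone rel jug [-0.088 -0.018] 0.17860356119566134
top tilt(mouth down +) (np.int64(598), np.float64(4.0)) of 1146
```

step_arm(commands=[0.8,-0.13,-0.3,0,1.6,-0.26,-0.5,0,2.4,-0.39,-0.7,0])

```text
clock: 30.83
position: [0.4344, 0.327, 0.2253]
orientation: [[-0.987, 0.161, 0.011], [0.161, 0.987, 0.001], [-0.011, 0.003, -1.0]]
ft_force: [0.2, 0.4, -3.8]
gripper_width: 0.0138
gripper_force: 19.9
```

```bash
python3 ps.py
```

```text
t 30.83 tool [0.434 0.327 0.225] rel jug(fore,left) [-0.104  0.001] force 19.9
scene 0.61 stone rel jug [-0.058  0.019] 0.1645190064953388
scene 0.56 stone rel jug [-0.004  0.011] 0.16249520771423387
scene 0.51 stone rel jug [-0.067  0.001] 0.15301010325992337
scene 0.27 stone rel jug [0.006 0.005] 0.06041996069481903
scene tilt(mouth down +) (np.int64(290), np.float64(7.0)) of 776
top 0.7 stone rel jug [-0.053 -0.021] 0.1684450288939412
top 0.6 stone rel jug [-0.007  0.015] 0.16320426035974078
top 0.5 stone rel jug [-0.065  0.015] 0.17064570023308345
top 0.47 stone rel jug [-0.004 -0.018] 0.1593446943339778
top tilt(mouth down +) (np.int64(658), np.float64(6.000000000000001)) of 1235
```

step_arm(commands=[0,0,-0.2,0,0.4,-0.06,-0.4,0,0.8,-0.13,-0.4,0], grip=0.1612)

```text
clock: 31.28
position: [0.4413, 0.3258, 0.2213]
orientation: [[-0.987, 0.16, 0.01], [0.16, 0.987, 0.001], [-0.01, 0.003, -1.0]]
ft_force: [-0.3, 0.3, -2.7]
gripper_width: 0.0139
gripper_force: 13.9
```

```bash
python3 ps.py
```

```text
t 31.28 tool [0.441 0.326 0.221] rel jug(fore,left) [-0.097  0.001] force 13.9
scene 0.58 stone rel jug [-0.016  0.014] 0.15538140711046045
scene 0.57 stone rel jug [0.    0.018] 0.056585299600190986
scene tilt(mouth down +) (np.int64(491), np.float64(9.0)) of 859
top 0.72 stone rel jug [0.002 0.008] 0.1529554780356459
top 0.7 stone rel jug [ 0.026 -0.001] 0.08114999590878602
top tilt(mouth down +) (np.int64(971), np.float64(9.0)) of 1158
```

step_arm(commands=[0,0,0,0,0,0,-0.2,0,0.4,-0.06,-0.2,0,0.4,-0.06,-0.2,0])

```text
clock: 31.82
position: [0.4459, 0.3252, 0.2196]
orientation: [[-0.987, 0.161, 0.011], [0.161, 0.987, 0.001], [-0.011, 0.003, -1.0]]
ft_force: [0.2, -0.5, -2.7]
gripper_width: 0.0139
gripper_force: 13.9
```

```bash
python3 ps.py
```

```text
t 31.82 tool [0.446 0.325 0.22 ] rel jug(fore,left) [-0.092  0.001] force 13.9
scene 0.44 stone rel jug [-0.002 -0.014] 0.050807904943015014
scene tilt(mouth down +) (np.int64(586), np.float64(9.0)) of 852
top 0.7 stone rel jug [0.022 0.013] 0.052229779880925475
top 0.5 stone rel jug [ 0.026 -0.014] 0.05372969409333628
top 0.21 stone rel jug [ 0.066 -0.029] 0.020391396737890144
top tilt(mouth down +) (np.int64(1065), np.float64(9.0)) of 1240
```

The scoop reads empty and stones show inside the jug. I'll lift away, then check.

step_arm(commands=[0,0,0,0,0,0,0.8,0,-0.6,0.1,2,0,-1.2,0.2,3.5,0,-1.5,-1,4.5,0,-1.5,-3.5,5,0,-1.5,-7,5,0,-1.5,-11,5,0,-1.5,-15,5,0,-1.5,-19,5,0,-1.5,-23,5,0,-1.5,-26,5,0], grip=0.15, squeeze=50)

```text
clock: 33.02
position: [0.4298, 0.0623, 0.2703]
orientation: [[-0.987, 0.161, 0.012], [0.161, 0.987, 0.0], [-0.011, 0.002, -1.0]]
ft_force: [0.5, 0.4, -2.2]
gripper_width: 0.0135
gripper_force: 35.5
```

```bash
python3 o.py; python3 - <<'E'
from h import *
a,_,W=cloud("top")
cv2.imwrite("pics/p10.png",np.hstack([cv2.resize(a[125:255,70:200],(400,400),interpolation=cv2.INTER_CUBIC),cv2.resize(a[110:290,190:420],(400,400))])[:,:,::-1])
for r in find_in("top","stone0"):
    w=world("top",r["position"]);print(round(r["confidence"],2),w,pix("top",w))
E
python3 jug.py
```

```text
33.02 [0.4298 0.0623 0.2703] yaw 170.7145638304202 zax [ 0.0115  0.0004 -0.9999] j6 0.1369078134766733 dq 0.824473914683871
0.57 [0.55804205 0.29140943 0.05007702] [127 185]
0.44 [0.56190344 0.31856502 0.0510381 ] [116 183]
0.33 [0.59010088 0.27837571 0.02847323] [135 172]
jug [0.5372881  0.30941778] 358 0.0016886957896806091 plane [-0.00361831 -0.01959539  0.1077622 ]
```

View pics/p10.png

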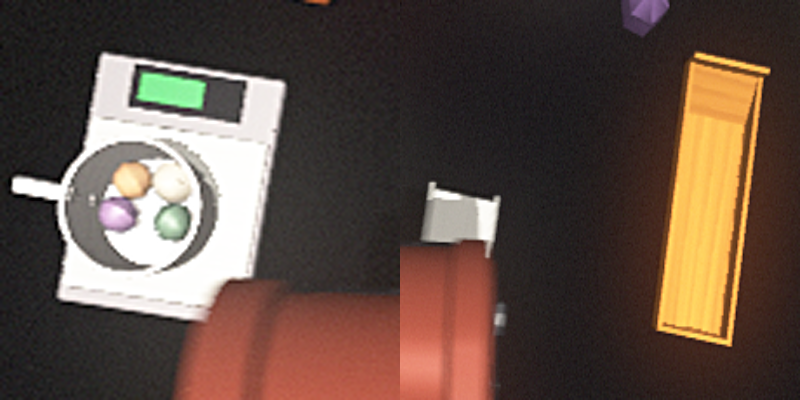

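The last picture shows all four stones in the jug at (130,180), (172,183), (117,215) and (172,222), an empty tray, and the emptied scoop in the gripper at (460,215). Now I'll set the scoop on the table.

step_arm(commands=[0,-3,-2,0,0,-6,-5,0,0,-9,-8,0,0,-10.2,-11,0,0,-10.2,-14,0,0,-10.2,-16,0,0,-10.2,-16.5,0,0,-10.2,-16.5,0])

```text
clock: 33.83
position: [0.4295, -0.036, 0.1039]
orientation: [[-0.987, 0.16, 0.008], [0.16, 0.987, 0.002], [-0.008, 0.003, -1.0]]
ft_force: [0.4, -0.5, -1.4]
gripper_width: 0.0135
gripper_force: 35.9
```

```bash
sed -i 's/&(W\[...,2\]>.118)/\&(W[...,2]>.006)/' ps.py; python3 ps.py
```

```text
t 33.83 tool [ 0.43  -0.036  0.104] rel jug(fore,left) [-0.051 -0.358] force 35.9
scene 0.48 stone rel jug [ 0.    -0.017] 0.05636912052082055
scene 0.37 stone rel jug [-0.001  0.026] 0.05192400234620553
scene tilt(mouth down +) (np.int64(435), np.float64(9.0)) of 651
top 0.66 stone rel jug [-0.005 -0.019] 0.05475857784003102
top 0.65 stone rel jug [0.022 0.014] 0.05437336336972143
top tilt(mouth down +) (np.int64(371), np.float64(8.0)) of 409
```

step_arm(commands=[0,0,-0.6,0,0,0,-1,0,-0.4,0.06,-1.4,0,-0.8,0.13,-1.8,0,-1.2,0.19,-2.2,0,-1.5,0.24,-2.5,0,-1.5,0.24,-2.7,0,-1.5,0.24,-2.7,0], grip=0.16)

```text
clock: 34.7
position: [0.4144, -0.0341, 0.0774]
orientation: [[-0.987, 0.161, 0.009], [0.161, 0.987, 0.002], [-0.009, 0.003, -1.0]]
ft_force: [-0.0, -0.4, -2.4]
gripper_width: 0.0137
gripper_force: 19.2
```

```bash
python3 ps.py | grep -v stone
```

```text
t 34.7 tool [ 0.414 -0.034  0.077] rel jug(fore,left) [-0.066 -0.359] force 19.2
scene tilt(mouth down +) (np.int64(42), np.float64(-4.0)) of 164
top tilt(mouth down +) (np.int64(49), np.float64(-3.0000000000000004)) of 55
```

step_arm(commands=[0,0,-0.1,0,0,0,-0.2,0,0,0,-0.3,0,0,0,-0.3,0])

```text
clock: 35.23
position: [0.4159, -0.0344, 0.0758]
orientation: [[-0.987, 0.16, 0.012], [0.16, 0.987, 0.001], [-0.012, 0.003, -1.0]]
ft_force: [-5.8, 2.3, 23.1]
gripper_width: 0.0137
gripper_force: 22.6
```

```bash
sed -i 's/>.006)/>-.01)/' ps.py; python3 ps.py | grep -v stone
```

```text
t 35.23 tool [ 0.416 -0.034  0.076] rel jug(fore,left) [-0.064 -0.359] force 22.6
scene tilt(mouth down +) (np.int64(452), np.float64(-1.0)) of 670
top tilt(mouth down +) (np.int64(640), np.float64(-2.0)) of 727
```

step_arm(commands=[0,0,0.2,0,0,0,0.2,0,0,0,0.2,0,0,0,0.2,0,0,0,0.2,0,0,0,0.2,0,0,0,2,0,0,0,4,0,0,0,7,0,0,0,10,0,0,0,13,0,0,0,13,0], grip=1)

```text
clock: 36.43
position: [0.4181, -0.035, 0.2094]
orientation: [[-0.987, 0.16, 0.018], [0.16, 0.987, -0.001], [-0.018, 0.002, -1.0]]
ft_force: [0.9, -0.4, -0.1]
gripper_width: 0.0854
gripper_force: 0.0
```

step_arm(commands=[-4,-6,2,0,-8,-12,3,0,-10,-18,3,0,-10,-20,3,0,-10,-20,3,0,-10,-20,3,0])

```text
clock: 36.93
position: [0.3139, -0.238, 0.2349]
orientation: [[-0.987, 0.163, 0.011], [0.163, 0.987, -0.001], [-0.011, 0.001, -1.0]]
ft_force: [0.6, -0.2, -0.3]
gripper_width: 0.0854
gripper_force: 0.0
```

```bash
python3 o.py; python3 jug.py; python3 - <<'E'
from h import *
np.set_printoptions(precision=4,suppress=True)
for cam in("top","scene"):
    im,_,W=cloud(cam);im=im.astype(int)
    b=np.hypot(W[...,0]-.45,W[...,1]+.04)<.12
    h=b&(im[...,0]-im[...,2]>40)&(W[...,2]>.06);print(cam,"handle",h.sum(),W[h].mean(0),W[h][:,2].max())
    s=b&(im.min(-1)>120)&(im.max(-1)-im.min(-1)<40)&(W[...,2]<.012);P=W[s];A=np.c_[P[:,:2]-P[:,:2].mean(0),np.ones(len(P))]
    print("floor",len(P),P.mean(0),np.linalg.lstsq(A,P[:,2],rcond=None)[0])
    for t in("stone0","crystal","geode","slab","jug"):
        for r in find_in(cam,t):
            w=world(cam,r["position"]);print(cam,t,round(r["confidence"],2),w)
E
```

```text
36.93 [ 0.3139 -0.238   0.2349] yaw 170.62638611535385 zax [ 0.0109 -0.0006 -0.9999] j6 -0.6775729276724606 dq 0.48655091482918345
jug [0.53729137 0.30934722] 355 0.0016505998481688739 plane [ 0.00039822 -0.01972797  0.10784608]
top handle 127 [ 0.4136 -0.0346  0.1044] 0.12426356665952487
floor 1086 [ 0.4825 -0.046   0.0022] [-0.003  -0.0077  0.0022]
top stone0 0.64 [0.5605 0.3194 0.0515]
top stone0 0.63 [0.5584 0.2904 0.0513]
top stone0 0.42 [0.5284 0.2897 0.0502]
top crystal 0.68 [ 0.7344 -0.1878  0.0775]
top crystal 0.24 [ 0.7869 -0.0308  0.0246]
top geode 0.63 [0.7406 0.1868 0.043 ]
top slab 0.73 [ 0.5279 -0.2891  0.0104]
top slab 0.61 [ 0.7843 -0.0301  0.0269]
top jug 0.98 [0.5399 0.3321 0.071 ]
top jug 0.87 [0.3351 0.0916 0.0058]
top jug 0.54 [ 0.5283 -0.2862  0.0063]
scene handle 112 [ 0.4227 -0.0368  0.0943] 0.12403429696141965
floor 644 [ 0.4846 -0.049   0.0022] [-0.007  -0.0049  0.0022]
scene stone0 0.47 [0.5396 0.3361 0.0526]
scene crystal 0.7 [ 0.7599 -0.1904  0.0709]
scene geode 0.88 [0.7637 0.1839 0.0403]
scene geode 0.4 [ 0.468  -0.0443 -0.0024]
scene slab 0.68 [ 0.8099 -0.029   0.0428]
scene slab 0.18 [0.599  0.2749 0.0242]
scene jug 0.85 [0.5401 0.3151 0.0736]
scene jug 0.56 [0.3271 0.0862 0.048 ]
```

The scoop stands flat and upright, the jug is centred on the plate, and the bystanders have not moved. Handing in.

step_arm(commands=[0,0,0,0,0,0,0,0,0,0,0,0])

```text
clock: 37.83
position: [0.3154, -0.2343, 0.2346]
orientation: [[-0.987, 0.16, 0.011], [0.161, 0.987, 0.001], [-0.01, 0.003, -1.0]]
ft_force: [-0.2, -0.0, 0.8]
gripper_width: 0.0853
gripper_force: 0.0
```

```bash
python3 -c "
from station import sign_off;print(sign_off())"
```

```text
the job is handed in; nothing more can be done
None
```

The job is handed in at about 38 s: the jug stands centred on the scale with all four stones in it and none spilled, the emptied scoop stands upright on the bare table after slipping from the grip once while still empty (it landed upright), and the crystal, geode and slab are undisturbed.

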